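Zero the tube-cap pull gauge and proof-pull it to the lot mark

TASK

Get the cap pull gauge ready for the next lot: turn the black scale knob until the scale's yellow zero line is level with the slide's red pointer while the slide is at rest. Then pull the red tab out until the pointer is on the green lot clip's stripe, hold it there for a full second, and ease the slide back fully home without letting it snap. Leave everything else on the bench where it is, and the scale zeroed.

Things in the scene. Friction and masses are not known exactly. Their poses are not given: they have to be found in the camera images.
- gauge: Pull gauge for tube caps, fixed on the bench: white base 290 mm deep (x), 400 mm wide (y). Origin: centre of its underside, on the table; x points away from its front, up the slope, y to the left (the pull direction), z up. Front: a level deck 40 mm above the table from x = -145 to -20 mm; behind it the sloping grey panel. A spring barrel, 38 mm thick, lies across the panel from y = -185 to -70 mm.
- panel_foot (a point): Middle of the lower edge of the sloping grey panel, where it meets the deck (gauge x = -20 mm, 40 mm above the table). From here the panel rises to gauge +x at 35 degrees from level, for 165 mm; its outward normal is (-0.574, 0, 0.819). Axes parallel to the gauge's.
- light_bar (a point): Middle of the grey light bar, 24 mm thick and 400 mm long along the gauge's y, 300 mm above the table, on posts at its ends (gauge y = -190 and +190 mm). It hangs right over the red tab, so the tab is reached with the tool leaning along the panel's normal, passing on the robot's side of the bar.
- knob_grip (a point): Centre of the scale knob's black bar grip, 80 mm above the table. Bar 12 mm thick (this point's x), 46 mm long (its y), from 16 mm below this point to 10 mm above, on a steel disc 40 mm across; the knob's axis is the vertical z. It stands on the aluminium carriage on the deck, 100 mm in front of the gauge's origin. Nothing of its height is within 60 mm.
- scale_knob (a joint): Knob angle (rad), counter-clockwise from above positive; 0 with the bar along the gauge's y. The knob rolls on a fixed toothed rack and carries carriage and scale along: each radian counter-clockwise shifts them and itself 20 mm along the gauge's +y. Starts between -1.4 and -0.6, stops at +-1.8. Turning takes about 0.06 N m; it stays where it is left.
- carriage (a joint): Shift of the scale carriage along the gauge's y (m) = 0.020 x knob angle; at 0 the middle of the yellow zero line is exactly level with the slide's pointer at rest. Stops at +-0.036.
- zero_line (a point): On the white scale (110 mm long, on the lower part of the sloping panel, part of the carriage): the middle of the yellow zero line, a stripe 7 mm wide (along y). Axes parallel to the gauge's.
- clip_mark (a point): Middle of the green stripe, 7 mm wide (along y), of the green lot clip on the scale, 30 to 50 mm to the +y side of the zero line; the clip rides with the scale. Axes parallel to the gauge's.
- lot_clip (a joint): Place of the green clip along the scale (m): its stripe lies 0.030 m + this from the zero line, to +y. It is to stay as it is; it is stiff (12 N) and not handled.
- pointer (a point): Tip of the slide's thin red pointer (3 mm wide), just above the scale. It moves with the slide. Axes parallel to the gauge's.
- tab_grip (a point): Grip point of the red pull tab, 114 mm above the table. Tab 16 mm wide along the gauge's y (pinch across y), 30 mm along the slope, standing square to the slope, 8 to 53 mm off the panel; this point is on its centre line, 38 mm off the panel. 40 mm are free on either side for fingers; rod and rail below lie within 14 mm of the panel. Axes parallel to the gauge's (not tilted).
- pull_slide (a joint): How far the sprung slide is pulled out along the gauge's +y (m): 0 fully home, 0.075 at its stop. The spring pulls it home: 2 N at home, plus 0.18 N per mm (about 10 N at 45 mm); let go, it would snap back.
- check_weight: Brass check weight, 24 mm diameter, 38 mm tall, loose on the right part of the gauge's deck. Bystander. Origin: centre of its underside.
- cap_jar: Small clear jar with white lid, 34 mm diameter, 36 mm tall, loose on the left part of the gauge's deck. Bystander. Origin: centre of its underside.
- red_rack: Green rack of red-capped tubes, 90 x 130 mm, 101 mm tall, on the table to the left. Bystander. Origin: centre of its underside.
- micro_rack: Low green rack of small white-lidded tubes, 100 x 200 mm, 47 mm tall, on the table to the right. Bystander. Origin: centre of its underside.
- beaker: Glass beaker, 64 mm diameter, 80 mm tall, at the right. Bystander. Origin: centre of its underside.
- wash_bottle: White bottle with blue cap, 60 mm diameter, 130 mm tall, at the left. Bystander. Origin: centre of its underside.
- marker: Black and grey marker, about 134 mm long and 11 mm thick, lying on the table left of the gauge, towards the robot. Bystander. Origin: its underside, within its black part.

How it is judged:
By the outcome, as a careful person would: the job done as asked, in the order asked, and still so for the second after the job is handed in, with the robot touching nothing.
It also fails if it takes over 64 s, if anything falls off the work surface, if the arm or the gripper's body presses on something with over 40 N, if the wrist force passes 120 N, or if a joint passes its speed limit or range.

ROBOT

A 7-joint arm with a two-finger parallel gripper is mounted at the origin on the work surface. World frame = base frame: x ahead of the robot, y to its left, z up, the work surface at z = 0. Lengths are in mm, angles in rad, forces in N, time in s.
With the tool pointing down it reaches from about 400 to 875 mm from the base axis. Payload 4.4 kg.
Tool frame: the origin (TCP) lies at the very end of the fingers, on their centre line; the grasp point (between the pads) lies 19 mm behind it (ctrl.pinch_z is the z of the grasp point in the tool frame, in mm); z points along the fingers, x is the direction in which the jaws open and shut, and the axes are right-handed (so a half turn about z gives the same grasp; the last joint's range is limited). The gripper opens to 85 mm and grips with 20 to 120 N. Pads are 22 mm wide; open, the fingers measure 114 mm over their backs; the gripper's body (76 mm by 85 mm) begins 54 mm behind the grasp point. The pads swing forward as they close: fully open they stand 13 mm farther back than shut.
Start: joints at [1.26, 0.628, 0.038, 1.517, -0.027, 0.996, -0.02], TCP at [157.564, -630.628, 197.113] pointing down, gripper open.
Joint ranges: [-3.06, 3.06], [-0.37, 2.12], [-1.25, 1.32], [0.18, 2.47], [-1.1, 4.24], [0.23, 1.98], [-2.94, 2.94]. Speed limits (rad/s): [2.57, 2.57, 3.14, 3.14, 3.14, 3.14, 3.14].

INTERFACE

Orientations are given as [roll, pitch, yaw] about the fixed x, y, z axes, in that order (R = Rz(yaw) Ry(pitch) Rx(roll)).
In Python, from cell import sensors, get_image, order, ctrl gives the robot as it stands.
- The arm moves only by the tool arm_command, never from a script. Its argument "rows" is a list that holds one entry, the list of rows, each a list of 6 numbers: the shift along the tool's x, y, z in mm, then the turn, a rotation vector about the tool's x, y, z in degrees. A call has 1 to 20 rows; each row is the pose to reach, as a shift and turn from the pose commanded when the call began, along the tool's axes at that moment; what a row does not reach only later rows make up. A row lasts 1/12 s, in which the tool goes at most 41.7 mm and 7.16 degrees, less where a joint would pass 70% of its speed; a pose out of reach is approached as far as the arm can. A call with a gripper value outside its range is refused whole. "claw" is the opening, from -1 (shut) to 1 (fully open), set as the call begins (left out, the last holds). The fingers move at their own pace and stop on an object; the grip force is fixed at half the most. Time passes only in rows, so rows that repeat a pose let the fingers close. It gives the time, the measured TCP pose, the force and the opening at its end, in the units of the state.
- sensors.read_state(): the state, without advancing time (a new reading comes with each control period).
- get_image(name): name is "scene" or "top"; returns a dict with "pixels" (384x512x3 uint8, red, green, blue), "z_map" (384x512 float32, mm along the optical axis (not along the pixel's ray), 0 where there is no reading), "K" (3x3 intrinsics, pixels), "k1" (the pictures are not rectified: a ray, as slopes to the right and down, at radius r is drawn at 1 + k1 r^2 times it, then the intrinsics apply), "pose" (4x4, takes a point from camera to world coordinates). Camera axes: x right, y up, looking along -z (the intrinsics and any distortion apply to the point x, -y, -z); pixel columns grow to the right and rows downward; lengths in mm; the calibration is good to about 2 mm. A picture is of the moment at which its call begins.
- order.finish_job(): hands the job in, once; it reports no verdict.
The state is a dict: "clock": time; "qpos": joint angles; "qd": joint speeds; "tau": joint torques, N m; "eef_pos": TCP position; "tool_rot": TCP orientation; "force": force on the tool from outside, world axes, zero at the start; "torque": the same for the moment, N m; "width": finger opening in mm.
Only numpy, scipy, OpenCV 4.12 (cv2) and the standard library are available. Lean on these libraries where they do the work, as an engineer would, in place of code of your own. Each camera call takes 0.05 s, during which the arm holds its last target.

## Working session

There is one attempt and no reset: what is moved stays moved. The work goes in short steps, Python scripts to look and compute and a tool call to move; the robot and the scene stay as the last step left them, time stands still between calls to the robot, and variables do not carry over. Pictures are saved under pics/ and viewed, and the job is handed in when it is done.

Besides the shell and the picture viewer there is one more tool, called in YAML: its name, and indented under it one key for each argument. arm_command: Moves the arm, as the interface text tells. Its arguments: {"type":"object","properties":{"rows":{"type":"array","items":{"type":"array","items":{"type":"array","items":{"type":"number"}}}},"claw":{"type":"number"}},"required":["rows"]}

```bash
ls; mkdir -p pics; cat > h.py <<'E'
import numpy as np,cv2
from cell import sensors,get_image,order,ctrl
def grab(n,tag):
    im=get_image(n); np.savez('%s.npz'%tag,**im)
    return im
def load(tag): return dict(np.load('%s.npz'%tag))
def p3(im,u,v,d=None,z=None):
    K=im['K'];k1=float(im['k1'])
    x=(u-K[0,2])/K[0,0];y=(v-K[1,2])/K[1,1]
    rd=np.hypot(x,y);r=rd
    for _ in range(20): r=rd/(1+k1*r*r)
    s=r/rd if rd>0 else 1
    ray=np.array([x*s,-y*s,-1.])
    P=im['pose']
    if z is not None:
        w=P[:3,:3]@ray; t=(z-P[2,3])/w[2]; return P[:3,3]+t*w
    if d is None: d=im['z_map'][int(round(v)),int(round(u))]
    return P[:3,:3]@(ray*d)+P[:3,3]
def proj(im,p):
    P=im['pose'];c=P[:3,:3].T@(np.array(p)-P[:3,3])
    x=c[0]/-c[2];y=-c[1]/-c[2];f=1+float(im['k1'])*(x*x+y*y)
    K=im['K'];return K[0,0]*x*f+K[0,2],K[1,1]*y*f+K[1,2]
def crop(im,u0,u1,v0,v1,s,name):
    c=im['pixels'][v0:v1,u0:u1,::-1]
    cv2.imwrite('pics/'+name,cv2.resize(c,None,fx=s,fy=s,interpolation=cv2.INTER_CUBIC))
E
python3 - <<'E'
from h import *
print(sensors.read_state(),ctrl.pinch_z)
for n in('scene','top'):
    im=grab(n,n+'0'); crop(im,0,512,0,384,1.5,n+'0.png'); print(n,im['K'],im['k1'],im['pose'])
E
```

```text
pics
{'clock': 0.0, 'qpos': array([ 1.26018975,  0.6293486 ,  0.03843891,  1.51836723, -0.02700641,
        0.99631332, -0.02001265]), 'qd': array([-0.00019953, -0.00075924,  0.00046584, -0.00038313,  0.00215332,
        0.00244979,  0.0003746 ]), 'tau': array([ 1.82686788e-03, -5.63403583e+01,  1.22644454e+00, -1.93445832e+01,
        1.09101157e-02,  1.05500247e-02, -4.52715966e-06]), 'eef_pos': array([ 157.40181496, -629.93663554,  196.18774852]), 'tool_rot': array([ 3.14157421e+00,  1.91854487e-03, -1.32600343e+00]), 'force': array([-0.99357558,  0.02770755, -0.50941919]), 'torque': array([-0.04711606,  0.01902763,  0.03420622]), 'width': 85.29983433380266} -18.700000000000003
scene [[396.81341552   0.         257.67237549]
 [  0.         396.81341552 193.02765953]
 [  0.           0.           1.        ]] -0.03351231002865477 [[ 5.56152660e-01 -4.84985424e-01  6.74895071e-01  1.25671197e+03]
 [ 8.31079796e-01  3.23796965e-01 -4.52174632e-01 -5.19075300e+02]
 [ 7.69129649e-04  8.12369782e-01  5.83142131e-01  8.38710871e+02]
 [ 0.00000000e+00  0.00000000e+00  0.00000000e+00  1.00000000e+00]]
top [[490.54645892   0.         251.60319674]
 [  0.         490.54645892 196.61929818]
 [  0.           0.           1.        ]] 0.0022931736518694897 [[ 6.14523633e-03  9.95137275e-01 -9.83058511e-02  3.25286811e+02]
 [-9.99975626e-01  5.78960988e-03 -3.90241205e-03 -1.26116152e+01]
 [-3.31428317e-03  9.83274362e-02  9.95148597e-01  1.95889830e+03]
 [ 0.00000000e+00  0.00000000e+00  0.00000000e+00  1.00000000e+00]]
```

View pics/scene0.png

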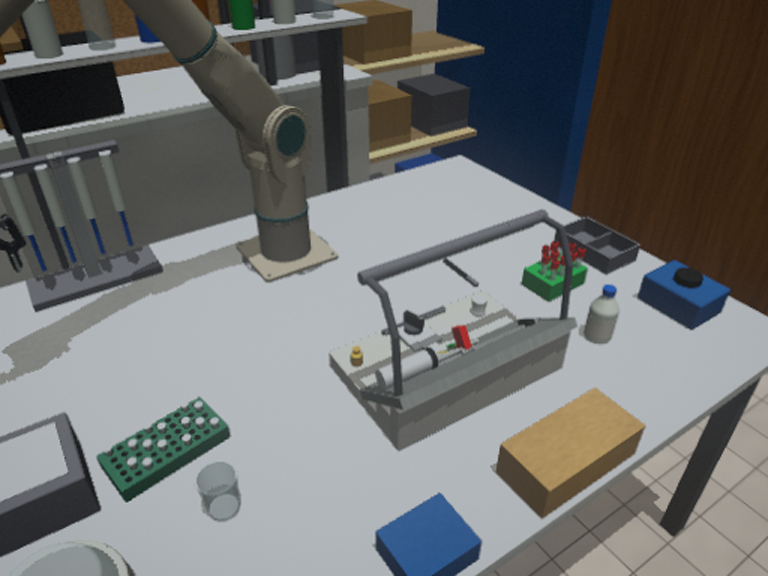

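View pics/top0.png

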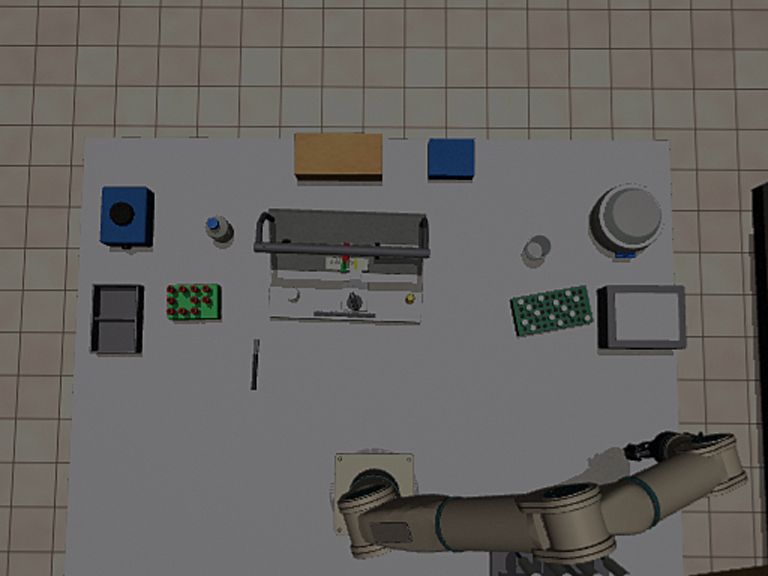

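The top view shows the gauge at about (345,265) and the knob near (353,300). The arm is clear to the right. I'll enlarge the gauge in both views.

```bash
python3 - <<'E'
from h import *
im=load('top0'); im['pixels']=np.clip(im['pixels'].astype(float)*1.7,0,255).astype(np.uint8); crop(im,165,295,130,220,6,'t1.png')
im=load('scene0'); im['pixels']=np.clip(im['pixels'].astype(float)*1.4,0,255).astype(np.uint8); crop(im,210,390,130,300,4,'s1.png'); crop(im,250,360,190,260,7,'s2.png')
E
```

```text
(no output)
```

View pics/t1.png

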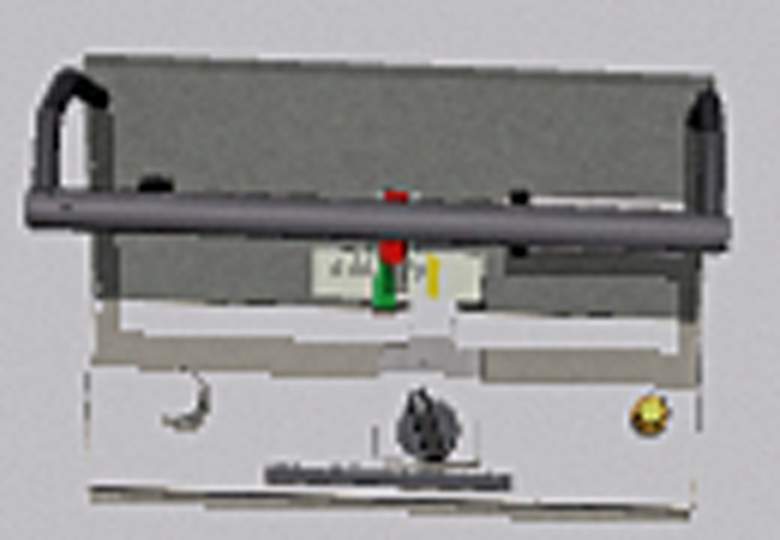

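View pics/s1.png

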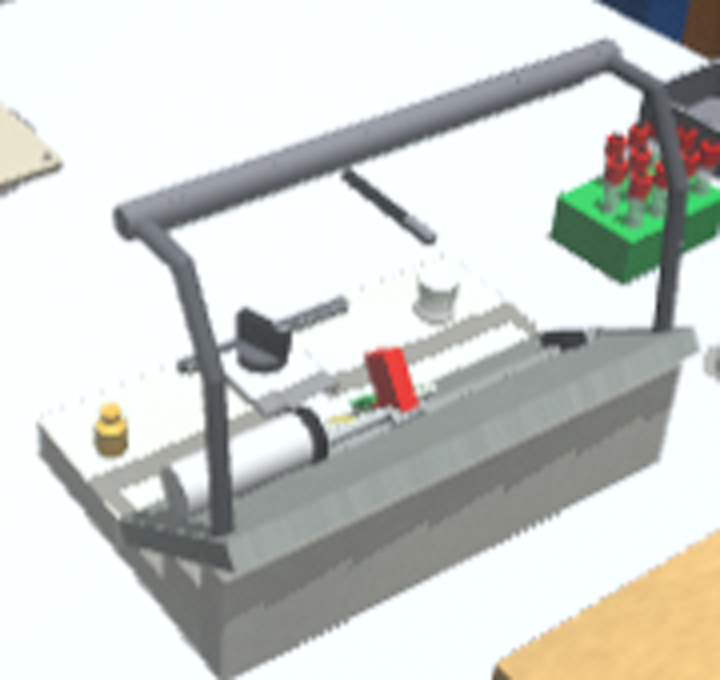

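View pics/s2.png

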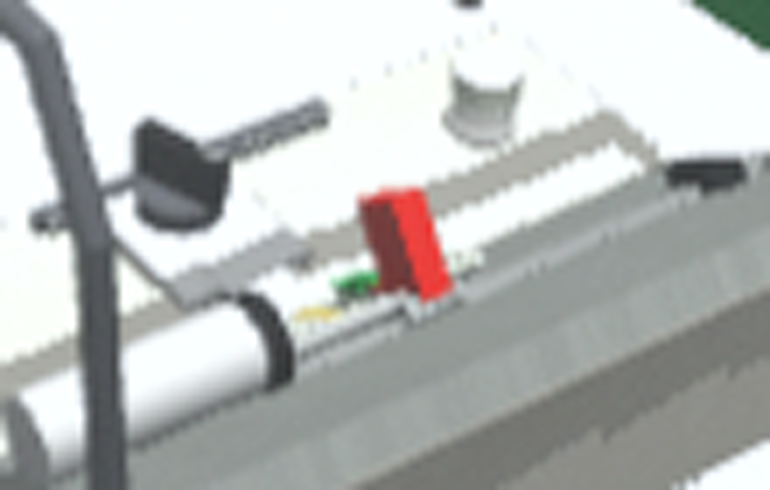

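```bash
python3 - <<'E'
from h import *
im=load('top0'); Z=im['z_map']
# point cloud for gauge region
pts={}
H,W=Z.shape
P=np.full((H,W,3),np.nan)
for v in range(125,225):
    for u in range(160,300):
        if Z[v,u]>0: P[v,u]=p3(im,u,v)
np.save('P.npy',P)
f=lambda u,v:(165+u/6-0.5,130+v/6-.5)   # crop->pix approx
for n,(u,v) in dict(knobtop=(428,425),disc=(450,440),weight=(650,412),jar=(185,400),deckL=(130,430),deckR=(580,430),table=(40,400),barL=(100,208),barR=(650,228)).items():
    a,b=f(u,v); print(n,a,b,P[int(round(b)),int(round(a))])
# light bar points z>285
m=(P[...,2]>280)&(P[...,2]<320)&(P[...,0]>500)
q=P[m]; print(len(q)); 
A=np.polyfit(q[:,1],q[:,0],1); print('bar line x=%.4f*y+%.1f'%tuple(A), np.degrees(np.arctan(A[0])), q[:,1].min(),q[:,1].max(), q[:,2].mean(), q[:,2].max())
# deck z~40
m=(abs(P[...,2]-40)<5); q=P[m]; print('deck',len(q),q.min(0),q.max(0))
r=cv2.minAreaRect(q[:,:2].astype(np.float32)); print(r)
# panel plane fit
m=(P[...,2]>60)&(P[...,2]<132); q=P[m]
E
```

```text
knobtop 235.83333333333331 200.33333333333331 [496.05107278  54.13818254  95.56224265]
disc 239.5 202.83333333333331 [486.88134274  39.49845604  69.53759893]
weight 272.8333333333333 198.16666666666669 [506.28344533 -87.69714713  77.41966991]
jar 195.33333333333334 196.16666666666669 [512.39099213 213.17726836  76.28931558]
deckL 186.16666666666666 201.16666666666669 [495.48629543 251.67900112  46.34314704]
deckR 261.1666666666667 201.16666666666669 [497.37128208 -42.02615455  44.47049879]
table 171.16666666666666 196.16666666666669 [519.73973473 319.27934793  -3.30139704]
barL 181.16666666666666 164.16666666666666 [597.23785026 233.76036735 316.23194001]
barR 272.8333333333333 167.5 [585.06583198 -77.91915199 317.6791056 ]
931
bar line x=0.0291*y+595.1 1.6691795444796462 -119.90690946723159 276.22398064789 308.54635953253705 319.9372062398968
deck 1996 [ 446.76319341 -120.84233429   35.0006568 ] [606.83530001 280.45025108  44.99917963]
((527.1614379882812, 79.74612426757812), (399.8805236816406, 152.7032470703125), 88.30667114257812)
```

```bash
python3 - <<'E'
from h import *
P=np.load('P.npy'); im=load('top0')
px=im['pixels']
# panel points: by location, exclude bar/scale; robust fit
m=(P[...,0]>600)&(P[...,0]<690)&(P[...,2]>50)&(P[...,2]<140)&(P[...,1]>-100)&(P[...,1]<260)
q=P[m]
for _ in range(8):
    A=np.c_[q[:,:2],np.ones(len(q))]; c,*_=np.linalg.lstsq(A,q[:,2],rcond=None); r=q[:,2]-A@c; k=abs(r)<2.5*max(np.median(abs(r))*1.48,1); q=q[k]
n=np.array([-c[0],-c[1],1]);n/=np.linalg.norm(n)
print('panel',len(q),c,n,'yaw',np.degrees(np.arctan2(-n[1],-n[0])),'tilt',np.degrees(np.arccos(n[2])))
# x where panel is z=40 at y mid 80
print('foot x at y=80:',(40-c[2]-c[1]*80)/c[0])
# lightbar centre per column
b=(P[...,2]>295)&(P[...,2]<325)
us=[];vs=[]
for u in range(185,275):
    v=np.where(b[:,u])[0]
    if len(v): us.append(u);vs.append(v.mean())
pf=np.polyfit(us,vs,1); print('bar px',pf)
for u in(190,270):
    print(p3(im,u,np.polyval(pf,u),z=310),p3(im,u,np.polyval(pf,u),z=300))
# table level and top noise
m=(P[...,0]>560)&(P[...,1]>300)&(abs(P[...,2])<15); print('table z',np.nanmean(P[m][:,2]),P[m][:,2].std())
E
```

```text
panel 1590 [ 6.70539892e-01 -2.13011359e-02 -3.41416022e+02] [-0.55683819  0.01768916  0.83043261] yaw -1.819511264151458 tilt 33.85679677160194
foot x at y=80: 571.3606564674456
bar px [3.58480471e-02 1.58061762e+02]
[595.43981352 204.0157562  310.        ] [597.07819839 205.32952656 300.        ]
[587.11428803 -68.0336285  310.        ] [588.70218146 -68.36974391 300.        ]
table z 0.5369732626470721 5.332583330862985
```

```bash
python3 - <<'E'
from h import *
im=load('top0')
im['pixels']=np.clip(im['pixels'].astype(float)*1.7,0,255).astype(np.uint8)
crop(im,210,260,165,215,15,'t2.png')
crop(im,165,295,195,220,6,'t3.png')
im=load('scene0');crop(im,260,330,195,245,11,'s3.png')
E
```

```text
(no output)
```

View pics/t2.png

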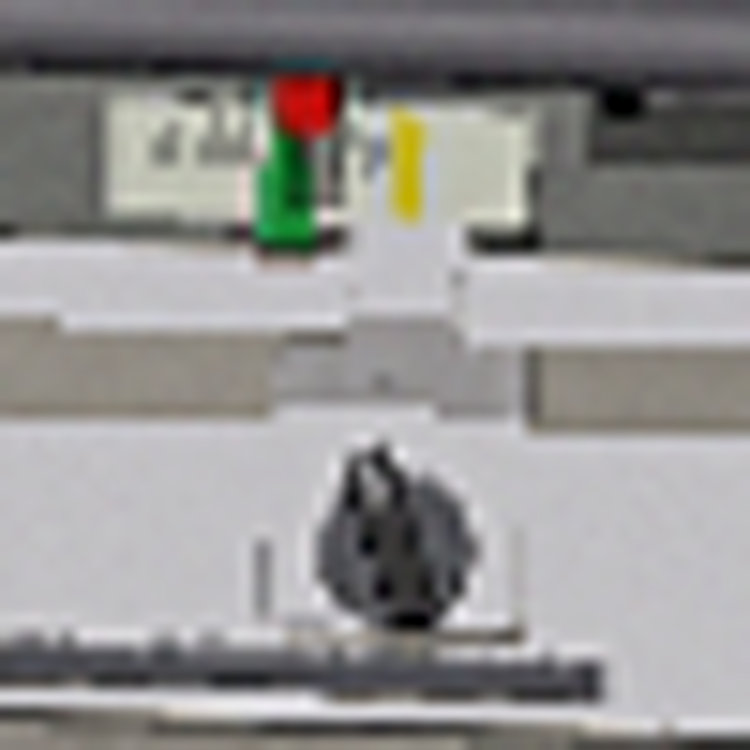

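View pics/s3.png

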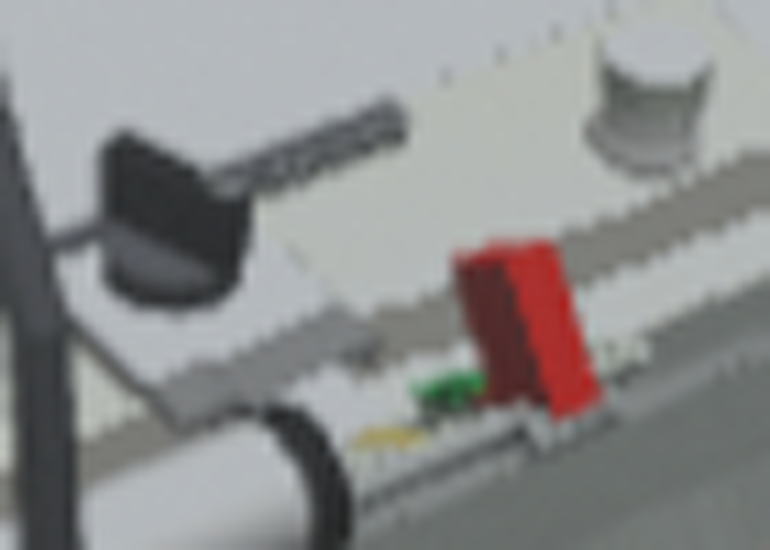

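```bash
python3 - <<'E'
from h import *
im=load('top0');sc=load('scene0')
g=cv2.cvtColor(im['pixels'],cv2.COLOR_RGB2GRAY).astype(float)
print('disc',p3(im,236.0,200.5,z=64))
for u in(168.7,286.2):
    print('bar end',p3(im,u,158.06+.03585*u,z=305))
# colour centroids
def cen(im,box,fn):
    v0,v1,u0,u1=box; a=im['pixels'][v0:v1,u0:u1].astype(float)
    w=np.clip(fn(a[...,0],a[...,1],a[...,2]),0,None); w[w<0.15*w.max()]=0
    vv,uu=np.mgrid[v0:v1,u0:u1]; return (uu*w).sum()/w.sum(),(vv*w).sum()/w.sum(),w.max()
ye=lambda r,g,b:np.minimum(r,g)-b-25
gr=lambda r,g,b:g-np.maximum(r,b)-8
rd=lambda r,g,b:r-np.maximum(g,b)-20
yt=cen(im,(170,182,232,242),ye); gt=cen(im,(172,184,224,234),gr); rt=cen(im,(168,176,226,236),rd)
print('top y,g,r',yt,gt,rt)
ys=cen(sc,(230,238,288,302),ye); gs=cen(sc,(226,234,294,306),gr); rs=cen(sc,(214,235,299,318),rd)
print('scene',ys,gs,rs)
# z of scale ~ iterate: panel plane through foot 574.5 with 35deg
yaw=np.radians(-1.75); R=np.array([[np.cos(yaw),-np.sin(yaw),0],[np.sin(yaw),np.cos(yaw),0],[0,0,1]])
O=np.array([594.5,79.7,0])
nrm=R@np.array([-.5736,0,.8192]); foot=O+R@np.array([-20,0,40])
def onpanel(im,u,v,off=2):
    p0=p3(im,u,v,z=0);p1=p3(im,u,v,z=200);d=p1-p0
    t=((foot+off*nrm-p0)@nrm)/(d@nrm); p=p0+t*d; return R.T@(p-O)
for n,i,c in(('yt',im,yt),('gt',im,gt),('ys',sc,ys),('gs',sc,gs)): print(n,onpanel(i,c[0],c[1]))
# front edge of deck & back
for u in(190,215,255,275):
    col=g[195:222,u]; print(u,col.astype(int))
E
```

```text
disc [496.99601306  55.25076566  64.        ]
bar end [598.48814586 277.42030218 305.        ]
bar end [ 586.22210816 -123.38441743  305.        ]
top y,g,r (np.float64(236.63649222065064), np.float64(175.6166902404526), np.float64(76.0)) (np.float64(228.46993006993006), np.float64(177.75524475524475), np.float64(43.0)) (np.float64(229.8864864864865), np.float64(171.4756756756757), np.float64(87.0))
scene (np.float64(295.0), np.float64(234.1846153846154), np.float64(27.0)) (np.float64(300.7289719626168), np.float64(229.70404984423675), np.float64(35.0)) (np.float64(308.9679157189034), np.float64(224.02538010295703), np.float64(105.0))
yt [  1.61170215 -25.76585755  57.57407661]
gt [-7.14416054  6.1578674  51.44326259]
ys [-20.80510819  -6.25279585  41.87793108]
gs [-40.05683159  30.91870571  28.3979646 ]
190 [113 114 114 113 115 114 115 113 114 114 114 113 114 113 114 119  74  64
  80 116 115 114 114 114 113 115 112]
215 [113 113 115 114 114 113 113 113 114 113 115 117 122  57  43  65 127  66
  62  74 115 116 114 114 113 114 114]
255 [115 114 114 113 114 114 115 112 113 114 113 113 114 114 114 114 113 116
 120  42  79  78 116 115 115 113 113]
275 [119  58  54  93  49  74  56 112 117 114 113 113 113 113 113 114 114 114
 119  80  63  81 115 114 113 116 113]
```

```bash
python3 - <<'E'
from h import *
im=load('top0');sc=load('scene0')
for n,(u,v) in dict(ys=(295,234),gs=(300.7,229.7),tab=(309,224),knob=(276,210),jarlid=(320,200),weighttop=(237,233),rackcorner=(357,178)).items():
    p=p3(sc,u,v); print(n,p, proj(im,p), im['z_map'][0,0])
for n,(u,v) in dict(yel=(237,175),gr=(228,178),weight=(272.8,198),jar=(195,196),deck=(261,201)).items():
    p=p3(im,u,v); print(n,p, proj(sc,p))
E
```

```text
ys [590.47911623  59.30264658  62.41265281] (np.float64(235.19784129483327), np.float64(176.6648090412809)) 2831.7039
gs [587.56974285  82.77703232  65.63266728] (np.float64(229.1331899780444), np.float64(177.25655274550385)) 2831.7039
tab [627.53388226  76.07906341 118.80005225] (np.float64(230.32500509666374), np.float64(164.89708169765382)) 2831.7039
knob [499.73565905  55.12503468  94.50309223] (np.float64(235.76019416536937), np.float64(199.0627798701113)) 2831.7039
jarlid [518.97587606 216.35446559  77.56692789] (np.float64(194.16733072455412), np.float64(194.26354398695426)) 2831.7039
weighttop [507.27938256 -88.60853852  77.78556877] (np.float64(273.2409287309112), np.float64(197.7349318707999)) 2831.7039
rackcorner [467.25760906 440.2411256   51.63825004] (np.float64(137.35593320038515), np.float64(207.80532866765304)) 2831.7039
yel [596.34754194  52.15782739  67.47708855] (np.float64(294.4102697105221), np.float64(234.7194445953756))
gr [584.57465036  87.1393892   65.99778625] (np.float64(301.2219072060759), np.float64(228.5186306878051))
weight [506.27871001 -86.92666752  77.42222352] (np.float64(237.32067719057582), np.float64(232.68850073943173))
jar [512.39099213 213.17726836  76.28931558] (np.float64(317.86487035242885), np.float64(199.63030887235342))
deck [497.37128208 -42.02615455  44.47049879] (np.float64(248.8641980077066), np.float64(233.80858885705226))
```

```bash
python3 - <<'E'
from h import *
im=load('top0');sc=load('scene0')
for (n,I,B) in (('top',im,(190,212,226,246)),('scene',sc,(198,226,264,288))):
    q=[]
    for v in range(B[0],B[1]):
        for u in range(B[2],B[3]):
            p=p3(I,u,v)
            if 82<p[2]<100 and abs(p[0]-497)<45 and abs(p[1]-55)<45:q.append(p)
    q=np.array(q); r=cv2.minAreaRect(q[:,:2].astype(np.float32))
    w=np.linalg.eigh(np.cov(q[:,:2].T)); d=w[1][:,1]
    print(n,len(q),r,w[0],'dir',np.degrees(np.arctan2(d[1],d[0])),q.mean(0))
a=p3(sc,270.2,206.3,z=90);b=p3(sc,282.2,212.7,z=90);print(a,b,np.linalg.norm(a-b),np.degrees(np.arctan2((b-a)[1],(b-a)[0])),(a+b)/2)
crop(sc,262,292,200,226,25,'s4.png')
c=load('top0');c['pixels']=np.clip(c['pixels'].astype(float)*2,0,255).astype(np.uint8);crop(c,224,248,188,210,25,'t4.png')
E
```

```text
top 36 ((495.15252685546875, 55.785186767578125), (44.516822814941406, 10.883331298828125), 18.965484619140625) [ 11.06854727 187.19551471] dir -160.57298836201693 [495.24341668  56.01301898  90.40562885]
scene 65 ((495.4421081542969, 56.53607940673828), (47.520931243896484, 17.466604232788086), 18.89186668395996) [ 17.08834564 210.71420361] dir -162.57629926746355 [497.74879736  54.20583629  88.41114033]
[470.18862811  54.55999162  90.        ] [516.30558762  66.43952014  90.        ] 47.622443793945145 14.445104983143516 [493.24710786  60.49975588  90.        ]
```

View pics/s4.png

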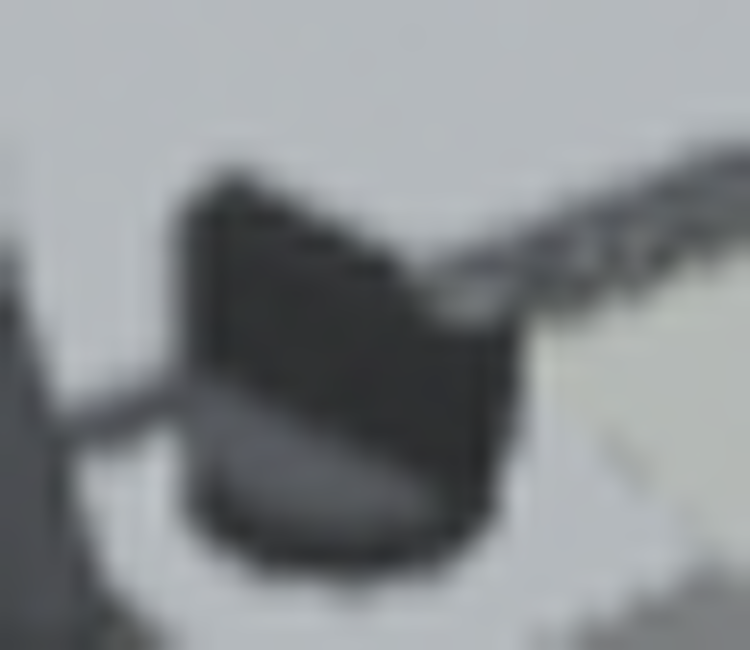

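View pics/t4.png

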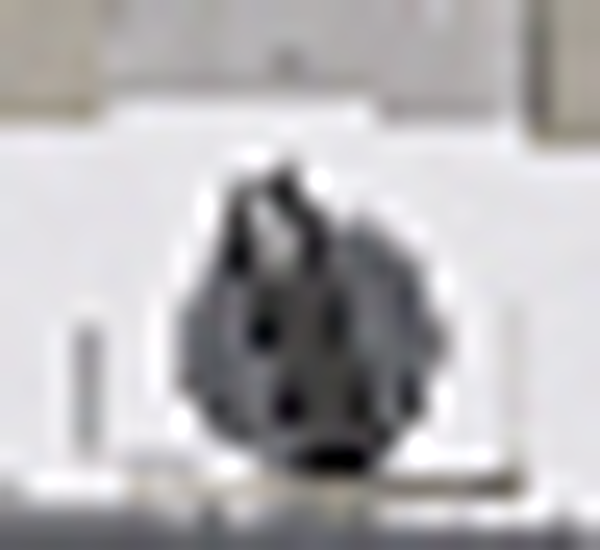

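```bash
cat >> h.py <<'E'
from scipy.spatial.transform import Rotation as Ro
def rel(cur_p,cur_rpy,tgt_p,tgt_rpy):
    C=Ro.from_euler('xyz',cur_rpy);T=Ro.from_euler('xyz',tgt_rpy)
    return np.round(C.inv().apply(np.array(tgt_p)-cur_p),1),np.round(np.degrees((C.inv()*T).as_rotvec()),2)
E
python3 - <<'E'
from h import *
p=[157.56,-630.63,197.11];r=[np.pi,0,-1.326]
y1=np.radians(-71.1)
w=[430,-330,230]; print(rel(p,r,w,[np.pi,0,y1]))
print(rel(p,r,[495.5,56,180],[np.pi,0,y1]))
E
```

```text
(array([-225.6, -337.2,  -32.9]), array([ 0.  ,  0.  , -4.87]))
(array([-584.3, -494.3,   17.1]), array([ 0.  ,  0.  , -4.87]))
```

arm_command:
  rows:
    - [[-10,-15,-2,0,0,0],[-28,-42,-5,0,0,-1],[-48,-72,-8,0,0,-1],[-68,-102,-11,0,0,-2],[-88,-132,-14,0,0,-2],[-108,-162,-17,0,0,-2],[-128,-192,-20,0,0,-3],[-148,-222,-23,0,0,-3],[-168,-252,-26,0,0,-4],[-188,-280,-28,0,0,-4],[-207,-308,-30,0,0,-4.87],[-232,-332,-30,0,0,-4.87],[-260,-345,-28,0,0,-4.87],[-290,-358,-25,0,0,-4.87],[-320,-371,-20,0,0,-4.87],[-350,-385,-15,0,0,-4.87],[-380,-399,-10,0,0,-4.87],[-410,-412,-5,0,0,-4.87],[-440,-426,0,0,0,-4.87],[-470,-440,5,0,0,-4.87]]
  claw: 1

```text
clock: 1.77
eef_pos: [470.3, -66.5, 191.8]
tool_rot: [3.141, 0.0, -1.241]
force: [1.4, 0.3, 0.3]
width: 85.4
```

```bash
cat >> h.py <<'E'
import json,os
def setc(p,r): json.dump([list(map(float,p)),list(map(float,r))],open('cmd.json','w'))
def adv(row):
    p,r=json.load(open('cmd.json')); C=Ro.from_euler('xyz',r)
    p=np.array(p)+C.apply(row[:3]); T=C*Ro.from_rotvec(np.radians(row[3:])); setc(p,T.as_euler('xyz')); print('cmd',p,np.degrees(T.as_euler('xyz')))
def to(p,r):
    a,b=json.load(open('cmd.json')); return rel(a,b,p,r)
E
python3 - <<'E'
from h import *
setc([157.56,-630.63,197.11],[np.pi,0,-1.326]); adv([-470,-440,5,0,0,-4.87])
print(to([495.5,56,125],[np.pi,0,np.radians(-71.1)]))
E
```

```text
cmd [470.53354859 -68.00440701 192.11      ] [180.           0.         -71.10420363]
(array([-109.2,  -63.8,   67.1]), array([ 0.,  0., -0.]))
```

arm_command:
  rows:
    - [[-25,-14,5,0,0,0],[-50,-29,18,0,0,0],[-75,-44,34,0,0,0],[-98,-57,50,0,0,0],[-107,-62.5,62,0,0,0],[-109.2,-63.8,67.1,0,0,0],[-109.2,-63.8,67.1,0,0,0]]

```text
clock: 2.35
eef_pos: [494.4, 56.4, 123.8]
tool_rot: [3.139, 0.001, -1.239]
force: [0.8, -0.1, -0.7]
width: 85.9
```

```bash
python3 - <<'E'
from h import *
adv([-109.2,-63.8,67.1,0,0,0])
s=sensors.read_state();print(s['clock'],s['eef_pos'],np.degrees(s['tool_rot']),s['force'],s['qpos'])
im=grab('scene','s_a'); crop(im,200,360,90,250,4.5,'a1.png')
im=grab('top','t_a'); crop(im,200,270,165,220,10,'a2.png')
E
```

```text
cmd [495.5311083   55.97221178 125.01      ] [180.           0.         -71.10420363]
2.35 [494.38197551  56.41513883 123.76046375] [ 1.79824474e+02  2.87861668e-02 -7.09987927e+01] [ 0.76461684 -0.10613831 -0.68743926] [-0.12733379  0.52216416 -0.06138718  2.00739583  0.05287547  0.61661265
 -1.46296562]
```

View pics/a1.png

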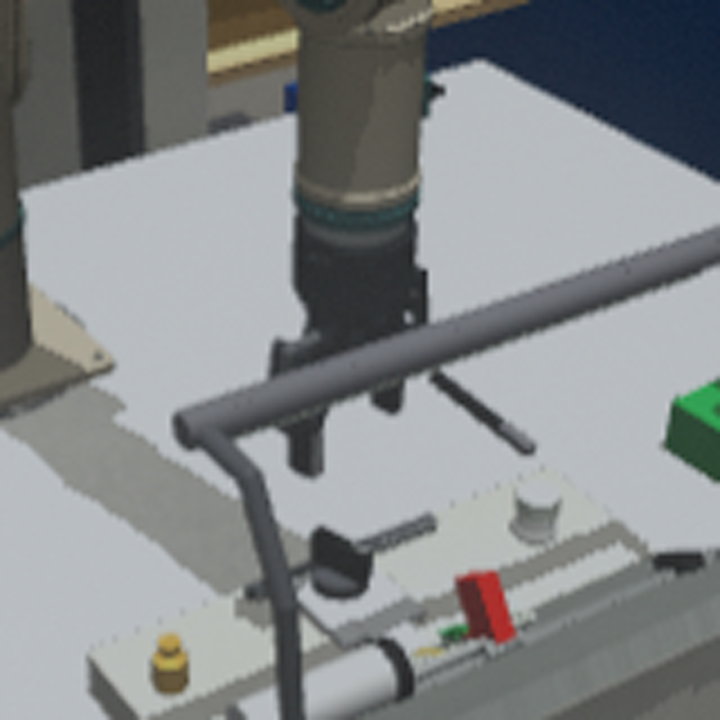

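View pics/a2.png

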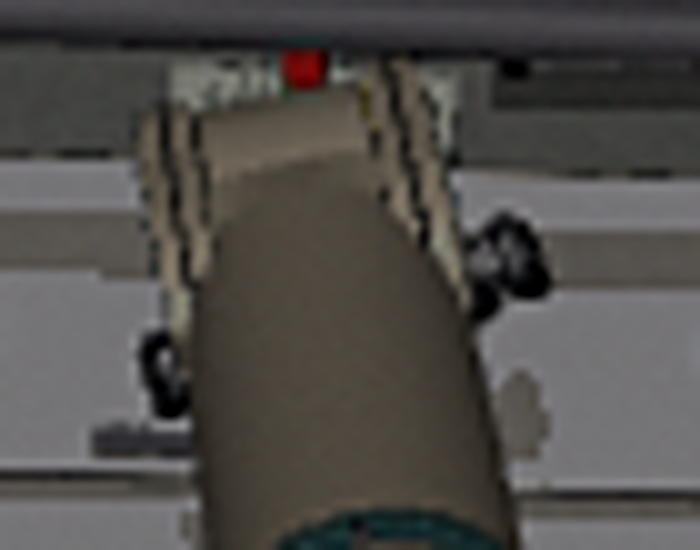

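```bash
python3 - <<'E'
from h import *
im=load('s_a')
for p in([494.4,56.4,124],[494.4,56.4,137],[495,56,90],[482,98,137],[508,16,137]):print(p,proj(im,p))
for u,v in((305,470),(390,405),(300,440),(392,380)):print(p3(im,200+u/4.5,90+v/4.5))
E
```

```text
[494.4, 56.4, 124] (np.float64(275.57347469722254), np.float64(201.20727032623358))
[494.4, 56.4, 137] (np.float64(275.6916081593745), np.float64(197.72024266357738))
[495, 56, 90] (np.float64(275.28000376353185), np.float64(210.26621436675612))
[482, 98, 137] (np.float64(284.35282860513223), np.float64(191.2315944982471))
[508, 16, 137] (np.float64(267.1946514787717), np.float64(204.58328595201925))
[517.57983625  10.52424036 181.42930981]
[488.98573653  99.12679389 181.70316336]
[517.15602412   6.57974906 205.68982285]
[602.16629878   8.49037156 295.17226688]
```

```bash
python3 - <<'E'
from h import *
s=sensors.read_state();print(s['clock'],s['eef_pos'])
im=grab('scene','s_b'); crop(im,250,300,160,222,12,'b1.png')
for v in range(180,212,2): print(v,[np.round(p3(im,u,v)).astype(int).tolist() for u in(267,269,284,286)])
E
```

```text
2.45 [495.37764764  54.54925488 125.15223983]
180 [[602, -53, 301], [599, -45, 297], [479, 97, 177], [486, 99, 180]]
182 [[597, -49, 291], [523, 10, 227], [286, 250, 3], [487, 99, 173]]
184 [[526, 1, 226], [523, 10, 220], [292, 246, 0], [295, 253, -2]]
186 [[520, 6, 213], [525, 9, 215], [305, 236, 2], [307, 244, 0]]
188 [[521, 5, 208], [523, 11, 207], [314, 230, 0], [319, 235, 1]]
190 [[522, 4, 202], [518, 14, 196], [323, 222, 0], [330, 226, 2]]
192 [[520, 6, 193], [518, 14, 189], [333, 215, -1], [334, 223, -3]]
194 [[519, 7, 185], [519, 14, 182], [345, 206, 1], [348, 213, 1]]
196 [[515, 10, 175], [521, 12, 177], [356, 198, 2], [357, 207, -1]]
198 [[334, 139, 4], [338, 145, 4], [363, 193, 0], [368, 198, 1]]
200 [[338, 136, -2], [342, 142, -1], [373, 186, 0], [378, 190, 1]]
202 [[349, 129, 0], [352, 135, -1], [383, 177, 1], [385, 185, -1]]
204 [[360, 121, 1], [365, 126, 2], [393, 170, 1], [395, 177, 0]]
206 [[369, 115, 1], [371, 122, -1], [400, 165, -1], [409, 167, 4]]
208 [[378, 108, 0], [477, 45, 92], [408, 159, -2], [465, 121, 51]]
210 [[388, 101, 2], [479, 44, 86], [467, 112, 49], [471, 117, 49]]
```

View pics/b1.png

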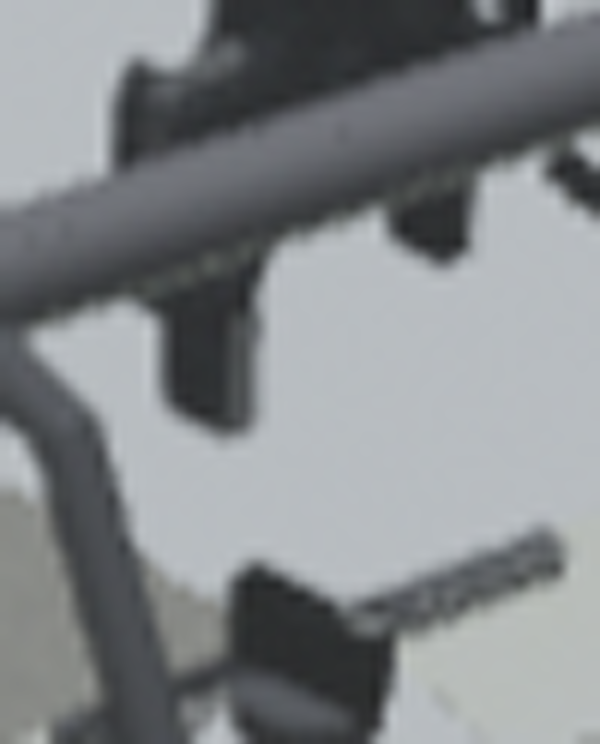

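```bash
python3 - <<'E'
from h import *
im=load('scene0'); crop(im,0,60,120,200,8,'c1.png')
print(proj(im,[157.5,-630,197]),proj(im,[157.5,-630,247]))
for v in range(140,190,3): print(v,[np.round(p3(im,u,v)).astype(int).tolist() for u in(3,7,11,14)])
t=load('t_a')
for u,v in((165,375),(510,260),(500,230),(530,280)):
    print(np.round(p3(t,200+u/10-.5,165+v/10-.5)))
print(proj(t,[519,8,173]),proj(t,[508,16,137]))
E
```

```text
(np.float64(-0.579722164290331), np.float64(201.8762638749024)) (np.float64(-7.606324228894664), np.float64(186.81119779992667))
140 [[-699, -599, -1], [-697, -584, -5], [-111, -554, 245], [-115, -546, 241]]
143 [[137, -568, 350], [-699, -589, -20], [-118, -557, 232], [-112, -549, 232]]
146 [[150, -570, 348], [154, -561, 347], [-698, -578, -38], [-110, -552, 223]]
149 [[148, -573, 339], [153, -564, 338], [-703, -583, -55], [-118, -556, 210]]
152 [[153, -575, 333], [154, -566, 331], [152, -558, 327], [-119, -559, 199]]
155 [[-696, -623, -70], [1257, -519, 839], [151, -560, 318], [-708, -581, -90]]
158 [[-701, -628, -87], [-703, -613, -93], [157, -563, 313], [154, -556, 309]]
161 [[141, -584, 303], [-696, -617, -104], [147, -566, 300], [158, -559, 303]]
164 [[159, -586, 303], [159, -577, 300], [152, -569, 294], [153, -562, 292]]
167 [[-699, -642, -130], [158, -580, 292], [159, -571, 289], [-700, -600, -145]]
170 [[-690, -647, -140], [155, -583, 282], [154, -574, 278], [-692, -604, -156]]
173 [[-700, -652, -160], [149, -586, 270], [156, -577, 271], [-699, -610, -175]]
176 [[-703, -658, -177], [-696, -642, -179], [157, -579, 262], [149, -573, 256]]
179 [[-699, -662, -190], [-696, -647, -194], [159, -582, 255], [-702, -620, -208]]
182 [[-693, -667, -202], [-694, -652, -208], [-698, -636, -217], [-696, -624, -220]]
185 [[-701, -673, -222], [-696, -657, -225], [-697, -641, -231], [-701, -630, -238]]
188 [[-695, -678, -234], [-702, -663, -244], [-702, -647, -250], [-243, -608, 2]]
[472. 116. 279.]
[512.  -2. 278.]
[524.   1. 270.]
[506.  -9. 277.]
(np.float64(247.91616586480353), np.float64(191.89838667458855)) (np.float64(245.85695413654648), np.float64(195.85640322924542))
```

View pics/c1.png

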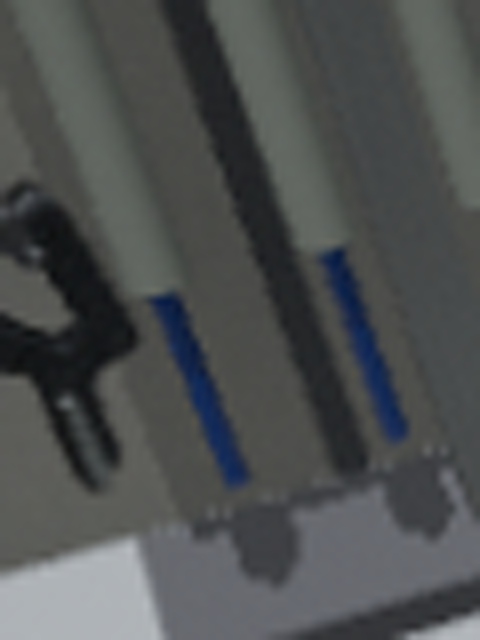

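arm_command:
  rows:
    - [[0,0,10,0,0,0],[0,0,20,0,0,0],[0,0,30,0,0,0],[0,0,35,0,0,0],[0,0,35,0,0,0]]

```text
clock: 2.92
eef_pos: [494.3, 55.5, 88.4]
tool_rot: [3.139, 0.0, -1.241]
force: [0.7, -0.5, 0.7]
width: 85.4
```

```bash
python3 - <<'E'
from h import *
adv([0,0,35,0,0,0])
s=sensors.read_state();print(s['clock'],s['eef_pos'],s['force'])
im=grab('scene','s_c'); crop(im,235,320,150,225,8,'d1.png')
E
```

```text
cmd [495.5311083   55.97221178  90.01      ] [180.           0.         -71.10420363]
2.9167 [494.2951386   55.52179422  88.43395502] [ 0.6608539  -0.51163895  0.74650675]
```

View pics/d1.png

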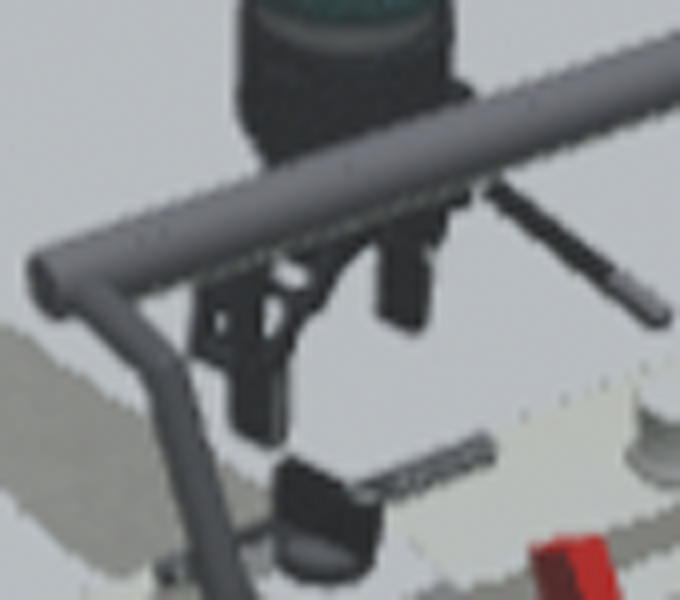

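arm_command:
  rows:
    - [[0,0,10,0,0,0],[0,0,20,0,0,0],[0,0,30,0,0,0],[0,0,32,0,0,0],[0,0,32,0,0,0]]

```text
clock: 3.38
eef_pos: [494.6, 55.9, 56.8]
tool_rot: [3.139, 0.0, -1.241]
force: [0.9, 0.1, -0.3]
width: 85.6
```

```bash
python3 - <<'E'
from h import *
adv([0,0,32,0,0,0])
s=sensors.read_state();print(s['clock'],s['eef_pos'],s['force'])
im=grab('scene','s_d'); crop(im,245,305,165,225,11,'d2.png')
for v in range(196,222,2): print(v,[np.round(p3(im,u,v)).astype(int).tolist() for u in(265,267,269,285,287)])
E
```

```text
cmd [495.5311083   55.97221178  58.01      ] [180.           0.         -71.10420363]
3.3833 [494.63236342  55.86664955  56.84713017] [ 0.88440645  0.09408326 -0.32945597]
196 [[527, -6, 188], [525, 3, 184], [511, 20, 168], [486, 98, 121], [489, 104, 121]]
198 [[528, -6, 182], [525, 2, 177], [335, 147, 1], [484, 100, 112], [489, 104, 114]]
200 [[530, -7, 177], [529, 0, 173], [518, 15, 160], [487, 98, 107], [382, 192, 3]]
202 [[529, -7, 169], [526, 2, 163], [520, 13, 155], [385, 181, 1], [390, 186, 1]]
204 [[528, -6, 161], [526, 2, 156], [523, 11, 151], [395, 173, 1], [395, 182, -3]]
206 [[530, -7, 156], [520, 7, 143], [519, 15, 139], [401, 168, -1], [406, 173, 0]]
208 [[514, 4, 134], [519, 8, 135], [520, 14, 133], [459, 122, 47], [463, 128, 47]]
210 [[514, 4, 126], [518, 9, 127], [522, 13, 127], [468, 115, 48], [473, 120, 49]]
212 [[511, 6, 116], [518, 8, 120], [519, 15, 117], [474, 111, 46], [473, 120, 40]]
214 [[403, 83, 2], [521, 7, 114], [519, 15, 110], [478, 109, 41], [481, 114, 40]]
216 [[461, 42, 51], [461, 49, 48], [478, 45, 61], [486, 103, 40], [491, 106, 42]]
218 [[466, 38, 48], [475, 40, 53], [489, 38, 64], [508, 85, 55], [497, 102, 40]]
220 [[478, 30, 52], [483, 35, 53], [490, 37, 57], [516, 79, 56], [517, 86, 53]]
```

View pics/d2.png

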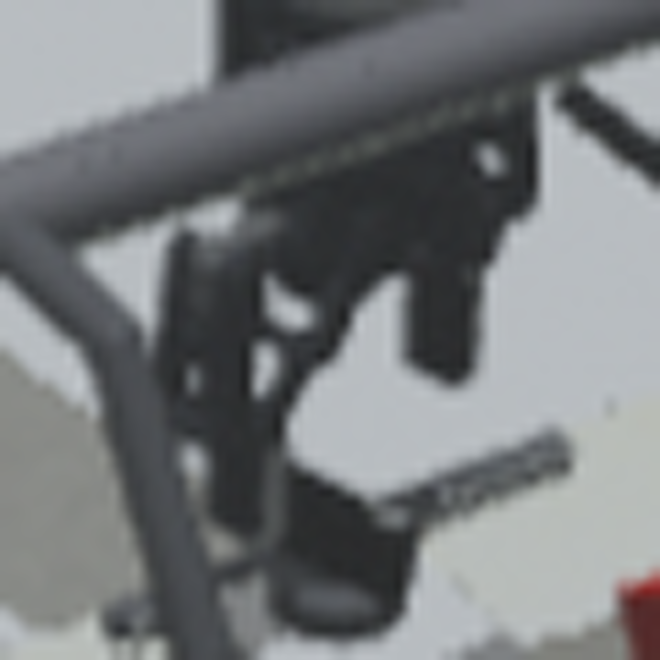

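arm_command:
  rows:
    - [[0,0,8,0,0,0],[0,0,16,0,0,0],[0,0,23,0,0,0],[0,0,26,0,0,0],[0,0,26,0,0,0]]

```text
clock: 3.85
eef_pos: [494.8, 55.9, 31.1]
tool_rot: [3.14, 0.0, -1.241]
force: [-0.2, 0.3, -0.2]
width: 85.3
```

arm_command:
  rows:
    - [[0,0,0,0,0,0],[0,0,0,0,0,0],[0,0,0,0,0,0],[0,0,0,0,0,0],[0,0,0,0,0,0],[0,0,0,0,0,0],[0,0,0,0,0,0],[0,0,0,0,0,0]]
  claw: -1

```text
clock: 4.52
eef_pos: [496.1, 55.4, 32.4]
tool_rot: [-3.141, -0.001, -1.241]
force: [0.5, -3.0, 4.1]
width: 10.7
```

```bash
python3 - <<'E'
from h import *
adv([0,0,26,0,0,0])
s=sensors.read_state();print(s['clock'],s['eef_pos'],np.degrees(s['tool_rot']),s['force'],s['torque'],s['width'])
im=grab('scene','s_e'); crop(im,245,305,165,225,11,'e1.png')
E
```

```text
cmd [495.5311083   55.97221178  32.01      ] [180.           0.         -71.10420363]
4.5167 [496.12201731  55.40473253  32.3965119 ] [-1.79948681e+02 -4.68291886e-02 -7.11301131e+01] [ 0.45665916 -2.95397547  4.12838302] [-0.47417169 -0.0465189   0.08577193] 10.69090712001767
```

View pics/e1.png

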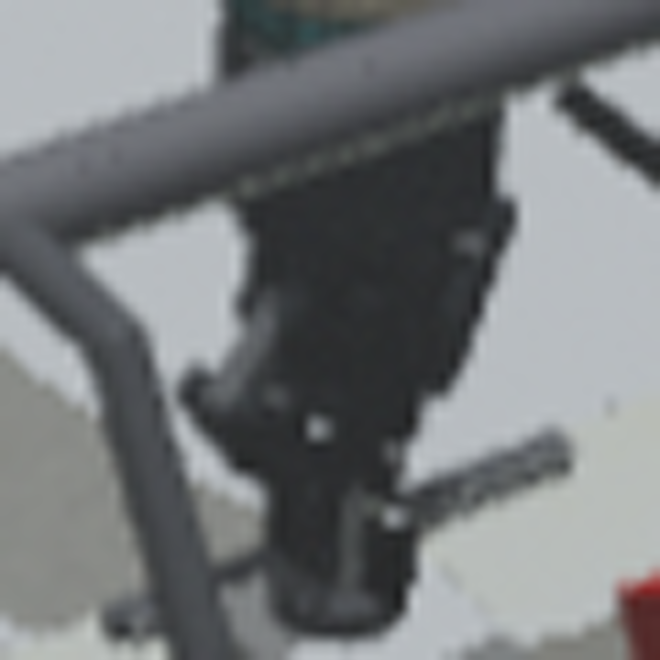

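arm_command:
  rows:
    - [[-1.1,-0.4,-0.5,0,0,-3.5],[-2.3,-0.9,-1,0,0,-7],[-3.4,-1.3,-1,0,0,-10.4],[-4.5,-1.7,-1,0,0,-13.9],[-5.6,-2.1,-1,0,0,-17.3],[-6.8,-2.6,-1,0,0,-20.8],[-7.9,-3,-1,0,0,-24.3],[-9,-3.4,-1,0,0,-27.7],[-10.2,-3.8,-1,0,0,-31.2],[-11.3,-4.3,-1,0,0,-34.7],[-12.4,-4.7,-1,0,0,-38.1],[-13.6,-5.1,-1,0,0,-41.6],[-14.7,-5.5,-1,0,0,-45.1],[-15.8,-6,-1,0,0,-48.5],[-16.9,-6.4,-1,0,0,-52],[-18.1,-6.8,-1,0,0,-55.5],[-19.2,-7.2,-1,0,0,-58.9],[-20.3,-7.7,-1,0,0,-62.4],[-21.4,-8.1,-1,0,0,-65.9],[-22.6,-8.5,-1,0,0,-69.35]]

```text
clock: 6.23
eef_pos: [495.4, 80.5, 32.5]
tool_rot: [-3.141, 0.002, -0.028]
force: [0.4, 0.1, -3.1]
width: 11.0
```

arm_command:
  rows:
    - [[0,0,0,0,0,0],[0,0,0,0,0,0],[0,0,0,0,0,0],[0,0,0,0,0,0]]

```text
clock: 6.57
eef_pos: [495.4, 80.4, 32.5]
tool_rot: [-3.141, 0.002, -0.032]
force: [-0.9, 1.3, -6.8]
width: 11.1
```

```bash
python3 - <<'E'
from h import *
adv([-22.6,-8.5,-1,0,0,-69.35])
s=sensors.read_state();print(s['clock'],s['eef_pos'],np.degrees(s['tool_rot']),s['force'],s['torque'],s['width'])
im=grab('scene','s_f'); crop(im,245,345,165,245,8,'f1.png')
im=grab('top','t_f'); im['pixels']=np.clip(im['pixels'].astype(float)*1.7,0,255).astype(np.uint8); crop(im,205,265,165,215,12,'f2.png')
E
```

```text
cmd [496.25407091  80.10698597  33.01      ] [ 1.80000000e+02  1.27222187e-14 -1.75420363e+00]
6.5667 [495.42918731  80.36617114  32.52478366] [-1.79988599e+02  8.68662610e-02 -1.80501185e+00] [-0.86613631  1.26339672 -6.76734561] [ 0.29417901  0.22722752 -0.01283579] 11.10551914991768
```

View pics/f1.png

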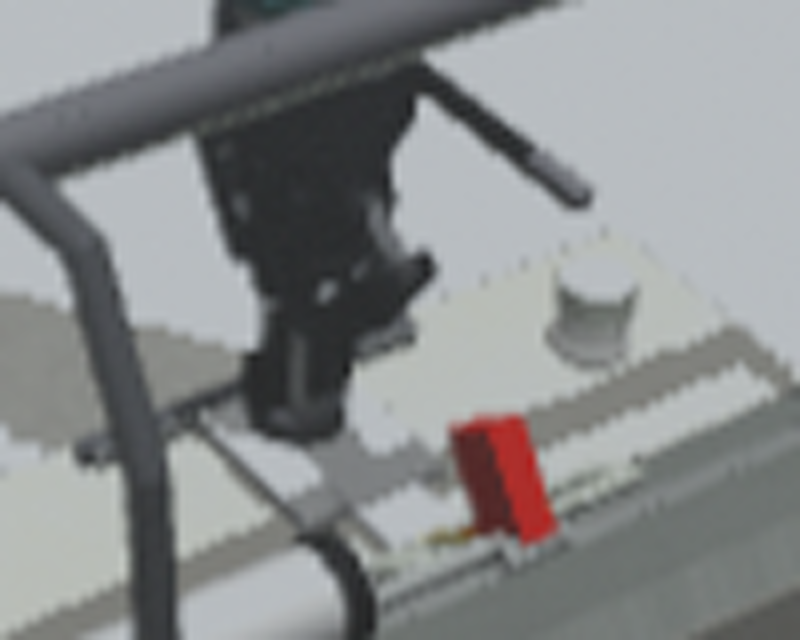

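View pics/f2.png

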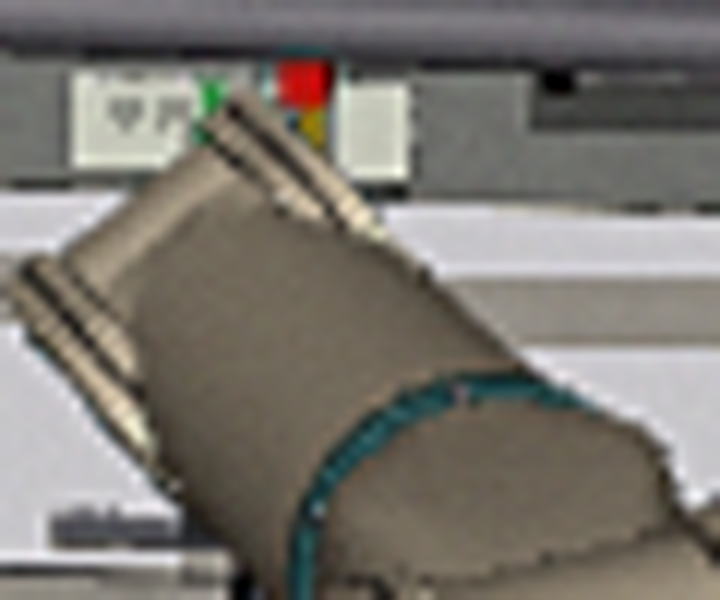

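arm_command:
  rows:
    - [[0,0,0,0,0,0],[0,0,0,0,0,0],[0,0,0,0,0,0],[0,0,0,0,0,0],[0,0,-4,0,0,0],[0,0,-15,0,0,0],[0,0,-35,0,0,0],[0,0,-55,0,0,0],[-20,0,-75,0,0,0],[-50,0,-95,0,0,0],[-80,0,-115,0,0,0],[-110,0,-135,0,0,0],[-130,0,-140,0,0,0],[-130,0,-140,0,0,0],[-130,0,-140,0,0,0]]
  claw: 1

```text
clock: 7.92
eef_pos: [366.4, 83.9, 173.9]
tool_rot: [3.141, -0.002, -0.03]
force: [0.5, 0.2, -0.0]
width: 85.7
```

```bash
python3 - <<'E'
from h import *
adv([-130,0,-140,0,0,0])
s=sensors.read_state();print(s['clock'],s['eef_pos'],np.degrees(s['tool_rot']),s['force'],s['torque'],s['width'],s['qpos'])
im=grab('scene','s_g'); crop(im,245,345,165,245,8,'g1.png')
im=grab('top','t_g'); im['pixels']=np.clip(im['pixels'].astype(float)*1.7,0,255).astype(np.uint8); crop(im,205,265,160,210,12,'g2.png')
E
```

```text
cmd [366.31499572  84.08652597 173.01      ] [ 1.80000000e+02  1.27222187e-14 -1.75420363e+00]
7.9167 [366.41629046  83.89087429 173.94057673] [ 1.79970706e+02 -1.42193999e-01 -1.72761519e+00] [ 0.52090305  0.19428331 -0.01326638] [ 0.02290824 -0.04525038 -0.01189389] 85.65336279745624 [ 0.13297286  0.32119078 -0.55402666  2.2426267   0.28415399  0.64064896
 -0.65765687]
```

View pics/g1.png

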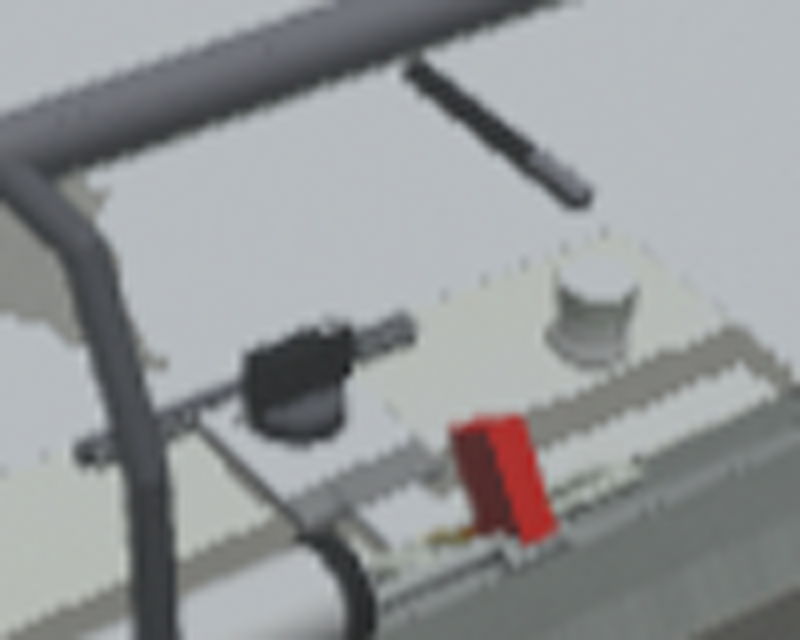

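View pics/g2.png

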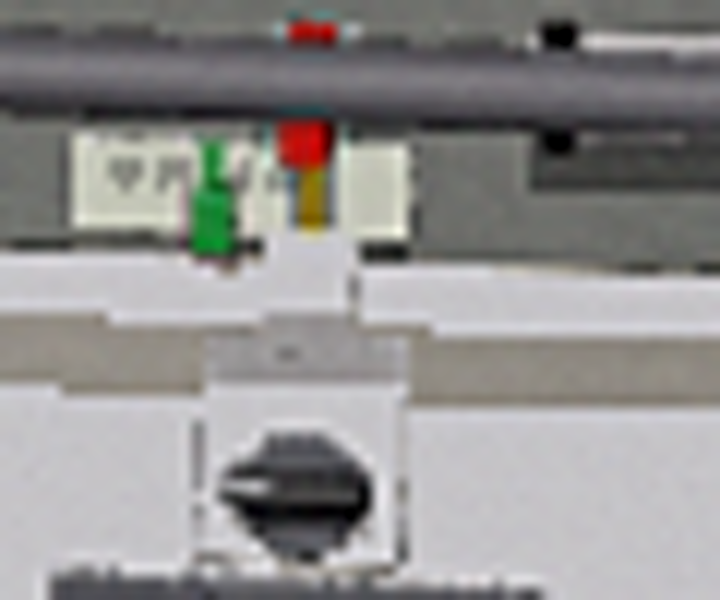

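```bash
python3 - <<'E'
from h import *
t=load('t_g');a=t['pixels'].astype(int)
for v in range(170,182): print(v,[tuple(a[v,u]) for u in range(219,226)])
print()
for v in range(170,182): print(v,[tuple(a[v,u]) for u in range(227,235)])
E
```

```text
170 [(np.int64(65), np.int64(64), np.int64(62)), (np.int64(63), np.int64(64), np.int64(61)), (np.int64(64), np.int64(64), np.int64(62)), (np.int64(66), np.int64(64), np.int64(63)), (np.int64(66), np.int64(65), np.int64(63)), (np.int64(62), np.int64(62), np.int64(60)), (np.int64(65), np.int64(66), np.int64(63))]
171 [(np.int64(96), np.int64(95), np.int64(94)), (np.int64(104), np.int64(101), np.int64(102)), (np.int64(67), np.int64(78), np.int64(71)), (np.int64(63), np.int64(77), np.int64(64)), (np.int64(60), np.int64(75), np.int64(62)), (np.int64(79), np.int64(78), np.int64(75)), (np.int64(80), np.int64(81), np.int64(77))]
172 [(np.int64(120), np.int64(121), np.int64(112)), (np.int64(125), np.int64(123), np.int64(116)), (np.int64(98), np.int64(110), np.int64(95)), (np.int64(25), np.int64(77), np.int64(34)), (np.int64(61), np.int64(96), np.int64(66)), (np.int64(119), np.int64(119), np.int64(112)), (np.int64(122), np.int64(122), np.int64(115))]
173 [(np.int64(88), np.int64(88), np.int64(82)), (np.int64(89), np.int64(87), np.int64(85)), (np.int64(99), np.int64(110), np.int64(95)), (np.int
[... 6415 characters left out ...]
(118), np.int64(117), np.int64(120)), (np.int64(118), np.int64(117), np.int64(120)), (np.int64(117), np.int64(117), np.int64(119)), (np.int64(117), np.int64(116), np.int64(118)), (np.int64(117), np.int64(117), np.int64(121)), (np.int64(118), np.int64(118), np.int64(121)), (np.int64(103), np.int64(103), np.int64(104))]
181 [(np.int64(117), np.int64(116), np.int64(118)), (np.int64(118), np.int64(117), np.int64(119)), (np.int64(116), np.int64(116), np.int64(119)), (np.int64(117), np.int64(115), np.int64(119)), (np.int64(117), np.int64(116), np.int64(120)), (np.int64(117), np.int64(116), np.int64(119)), (np.int64(118), np.int64(117), np.int64(120)), (np.int64(114), np.int64(112), np.int64(113))]
```

```bash
cat >> h.py <<'E'
yaw=np.radians(-1.75); RG=np.array([[np.cos(yaw),-np.sin(yaw),0],[np.sin(yaw),np.cos(yaw),0],[0,0,1]])
O=np.array([597,77,0.])
nrm=RG@np.array([-.5736,0,.8192]); foot=O+RG@np.array([-20,0,40])
def onpanel(im,u,v,off=2):
    p0=p3(im,u,v,z=0);p1=p3(im,u,v,z=200);d=p1-p0
    t=((foot+off*nrm-p0)@nrm)/(d@nrm); p=p0+t*d; return RG.T@(p-O)
E
python3 - <<'E'
from h import *
t=load('t_g');s=load('s_g')
print('y',onpanel(t,230.5,176),'g',onpanel(t,222.18,173),onpanel(t,222.18,173,5))
for z in(118,126,134): print('tab front',z,RG.T@(p3(t,229.85,171.5,z=z)-O))
# knob bar direction
for (n,I,B) in (('top',t,(190,212,216,242)),('scene',s,(195,230,264,295))):
    q=[]
    for v in range(B[0],B[1]):
        for u in range(B[2],B[3]):
            p=p3(I,u,v)
            if 80<p[2]<100 and abs(p[0]-497)<30 and abs(p[1]-80)<30:q.append(p)
    q=np.array(q); w=np.linalg.eigh(np.cov(q[:,:2].T)); d=w[1][:,1]
    print(n,len(q),'dir',np.degrees(np.arctan2(d[1],d[0]))%180,q.mean(0),cv2.minAreaRect(q[:,:2].astype(np.float32)))
# tab cloud scene
q=[]
for v in range(210,240):
    for u in range(296,320):
        r,g,b=s['pixels'][v,u].astype(int)
        if r>2*g and r>70: q.append(np.r_[p3(s,u,v),u,v,r])
q=np.array(q); g=(q[:,:3]-O)@RG
print(len(q),g.min(0),g.max(0)); 
E
```

```text
y [-2.9088644   0.95096118 54.4087971 ] g [ 6.78253241 33.5696788  61.19466771] [ 6.29967859 33.33942661 64.51907183]
tab front 118 [  5.32060014   0.81809594 118.        ]
tab front 126 [  4.12913636   0.38923735 126.        ]
tab front 134 [ 2.93767259e+00 -3.96212490e-02  1.34000000e+02]
top 39 dir 87.12250231481839 [495.71834741  77.82308524  91.22196494] ((495.3773193359375, 79.47023010253906), (42.85832977294922, 10.909236907958984), 87.28849029541016)
scene 66 dir 87.60811905117839 [498.58147125  78.26062392  88.12721312] ((496.13433837890625, 79.32459259033203), (46.037742614746094, 14.690942764282227), 86.93659210205078)
81 [   6.21245498 -575.6506628   100.97174468] [677.60752494   8.64593933 838.71087061]
```

```bash
cat >> h.py <<'E'
def tabpose(y,off,s=74.7):
    g=np.array([-20+s*.8192-off*.5736,y,40+s*.5736+off*.8192]); p=O+RG@g
    M=RG@np.array([[0,.8192,.5736],[1,0,0],[0,.5736,-.8192]])
    return p,Ro.from_matrix(M).as_euler('xyz')
E
python3 - <<'E'
from h import *
p,r=tabpose(0.4,105); print(p,np.degrees(r)); print(to(p,r))
E
```

```text
[577.98733293  77.98107617 168.86392   ] [145.00047003   0.          88.25      ]
(array([211.8,  -0.4,   4.1]), array([-27.41,  27.41, -86.94]))
```

arm_command:
  rows:
    - [[2,0,-2,-1.4,1.4,-4.3],[5,0,-4,-3.1,3.1,-9.8],[10,0,-6,-4.8,4.8,-15.2],[15,0,-8,-6.5,6.5,-20.6],[20,0,-10,-8.2,8.2,-26],[25,0,-10,-9.9,9.9,-31.5],[30,0,-10,-11.6,11.6,-36.9],[35,0,-10,-13.4,13.4,-42.4],[40,0,-10,-15.1,15.1,-47.8],[46,0,-10,-16.8,16.8,-53.2],[53,0,-10,-18.5,18.5,-58.7],[60,0,-10,-20.2,20.2,-64.1],[68,0,-10,-21.9,21.9,-69.5],[76,0,-10,-23.6,23.6,-75],[84,0,-10,-25.4,25.4,-80.4],[92,0,-10,-26.6,26.6,-84.3],[100,0,-10,-27.41,27.41,-86.94],[110,0,-10,-27.41,27.41,-86.94],[120,0,-10,-27.41,27.41,-86.94],[120,0,-10,-27.41,27.41,-86.94]]

```text
clock: 9.68
eef_pos: [501.7, 84.2, 190.3]
tool_rot: [2.55, 0.002, 1.534]
force: [0.4, -0.9, 0.4]
width: 85.5
```

```bash
python3 - <<'E'
from h import *
adv([120,0,-10,-27.41,27.41,-86.94])
s=sensors.read_state();print(s['clock'],s['eef_pos'],np.degrees(s['tool_rot']),s['force'],s['qpos'])
im=grab('scene','s_h'); crop(im,200,360,90,250,4,'h1.png')
p,r=tabpose(0.4,105); print(to(p,r))
E
```

```text
cmd [486.25875743  80.41310443 183.01      ] [1.45001641e+02 8.48834937e-04 8.82484887e+01]
9.6833 [501.67172539  84.21846999 190.2558134 ] [1.46079103e+02 1.18739784e-01 8.78637142e+01] [ 0.4417686  -0.88954251  0.40792036] [ 0.45781251  0.55916525 -1.24433821  2.46441189  1.72073516  0.86723299
 -0.56845342]
(array([ 0.4, 67.1, 64.2]), array([-0.,  0., -0.]))
```

View pics/h1.png

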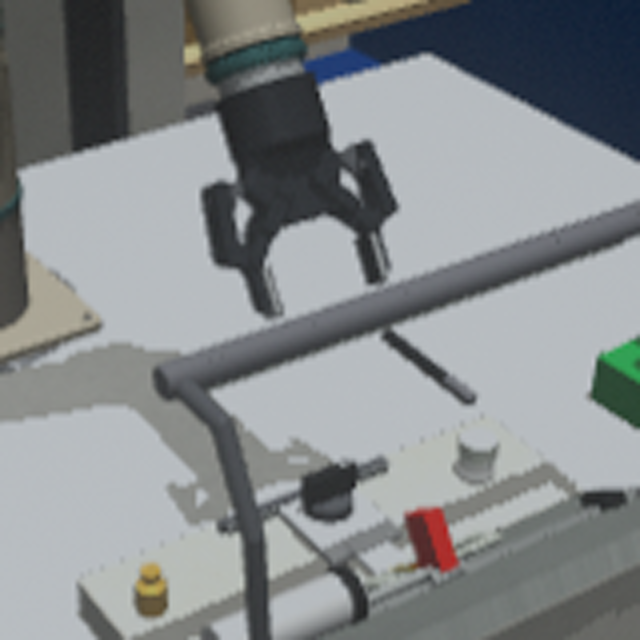

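arm_command:
  rows:
    - [[0,10,8,0,0,0],[0,20,16,0,0,0],[0,30,24,0,0,0],[0,40,30,0,0,0],[0,40,30,0,0,0]]

```text
clock: 10.15
eef_pos: [552.8, 84.0, 189.7]
tool_rot: [2.546, 0.002, 1.535]
force: [0.9, 0.4, -0.2]
width: 85.3
```

```bash
python3 - <<'E'
from h import *
adv([0,40,30,0,0,0])
s=sensors.read_state();print(s['clock'],s['eef_pos'],np.degrees(s['tool_rot']),s['force'],s['qpos'])
p,r=tabpose(0.4,105); print(p,to(p,r),rel(s['eef_pos'],s['tool_rot'],p,r))
E
```

```text
cmd [536.20873652  78.88565154 181.37706492] [1.45001641e+02 8.48834937e-04 8.82484887e+01]
10.15 [552.79489061  83.9659331  189.72581728] [1.45868477e+02 1.24673163e-01 8.79574658e+01] [ 0.92875655  0.35936297 -0.24433194] [ 0.46607168  0.60954319 -1.19255082  2.35518179  1.7202933   0.85112744
 -0.44529168]
[577.98733293  77.98107617 168.86392   ] (array([ 0.4, 27.1, 34.2]), array([-0.,  0., -0.])) (array([-5. ,  9.3, 31.5]), array([-0.87,  0.27, -0.17]))
```

arm_command:
  rows:
    - [[-1.2,2.5,8,-0.2,0,0],[-2.5,5,16,-0.4,0.1,-0.1],[-4,8,24,-0.7,0.2,-0.1],[-5,9.3,31.5,-0.87,0.27,-0.17],[-5,9.3,31.5,-0.87,0.27,-0.17],[-5,9.3,31.5,-0.87,0.27,-0.17]]

```text
clock: 10.65
eef_pos: [575.2, 77.8, 167.7]
tool_rot: [2.533, 0.002, 1.543]
force: [0.1, -0.5, -0.1]
width: 85.5
```

```bash
python3 - <<'E'
from h import *
s=sensors.read_state();print(s['clock'],s['eef_pos'],np.degrees(s['tool_rot']),s['force'],s['qpos'])
p,r=tabpose(0.4,105); print(p,np.degrees(r),rel(s['eef_pos'],s['tool_rot'],p,r)); setc(p,r)
im=grab('scene','s_i'); crop(im,235,355,130,250,5,'i1.png')
im=grab('top','t_i'); im['pixels']=np.clip(im['pixels'].astype(float)*1.7,0,255).astype(np.uint8); crop(im,190,280,140,215,8,'i2.png')
E
```

```text
10.65 [575.18657941  77.7680962  167.73672551] [1.45147417e+02 9.63704863e-02 8.84084659e+01] [ 0.06899561 -0.533696   -0.14268749] [ 0.45599137  0.68685818 -1.15533893  2.34396553  1.82298346  0.88433001
 -0.47443831]
[577.98733293  77.98107617 168.86392   ] [145.00047003   0.          88.25      ] (array([0.3, 2.9, 0.7]), array([-0.15, -0.01,  0.19]))
```

View pics/i1.png

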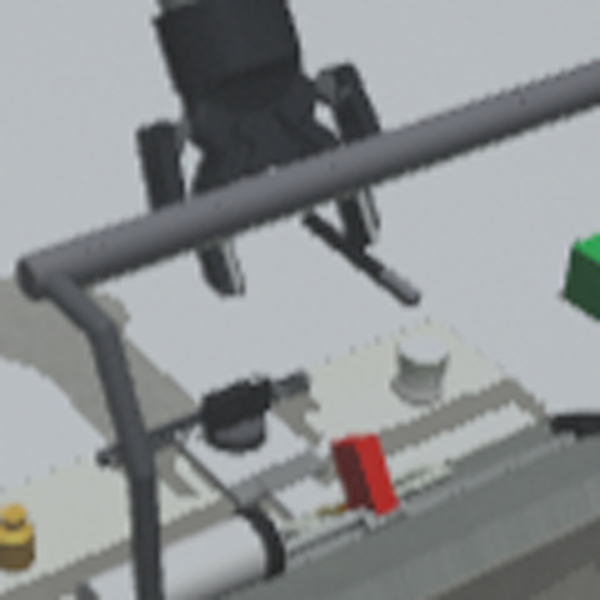

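View pics/i2.png

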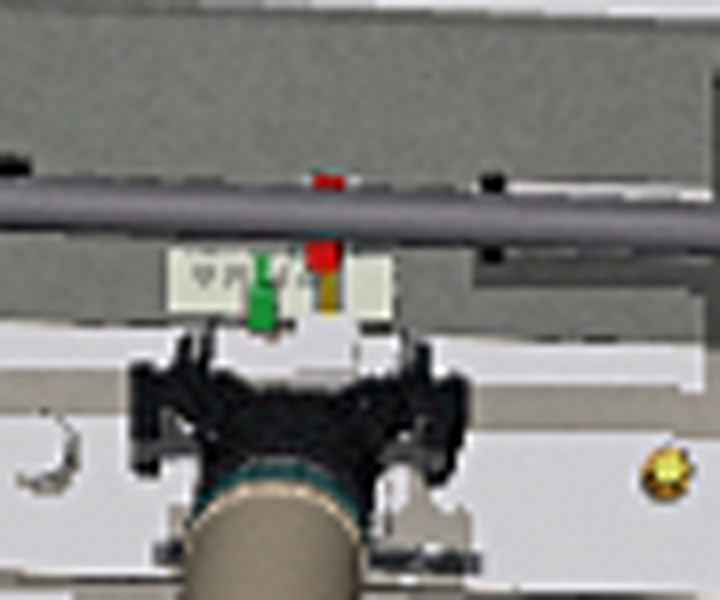

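```bash
python3 - <<'E'
from h import *
s=load('s_i');t=load('t_i')
for I,L in((s,((278,185),(279,187),(280,187),(281,187),(306,176),(307,177),(308,177))),(t,((215,180),(215,181),(216,181),(216,182),(217,183),(242,182),(243,183),(242,184),(243,186)))):
  for u,v in L:
    p=p3(I,u,v); 
    g=RG.T@(p-O); n=np.array([-.5736,0,.8192]);sl=np.array([.8192,0,.5736]);f=np.array([-20,0,40]); print(u,v,np.round(p),'y %.0f off %.0f s %.0f'%(g[1],(g-f)@n,(g-f)@sl))
st=sensors.read_state()['eef_pos'];g=RG.T@(st-O);print('tcp y %.1f off %.1f s %.1f'%(g[1],(g-f)@n,(g-f)@sl))
E
```

```text
278 185 [544.  26. 223.] y -53 off 168 s 79
279 187 [546.  27. 217.] y -51 off 162 s 78
280 187 [549.  29. 218.] y -50 off 161 s 80
281 187 [550.  31. 218.] y -47 off 160 s 81
306 176 [547. 122. 220.] y 43 off 165 s 78
307 177 [551. 123. 218.] y 44 off 161 s 79
308 177 [555. 123. 220.] y 45 off 161 s 84
215 180 [556. 125. 220.] y 47 off 161 s 85
215 181 [551. 125. 227.] y 46 off 169 s 85
216 181 [575. 135.  44.] y 58 off 5 s -0
216 182 [572. 136.  38.] y 58 off 2 s -6
217 183 [568. 131.  43.] y 54 off 9 s -7
242 182 [572.  33.  40.] y -45 off 2 s -2
243 183 [545.  25. 225.] y -53 off 169 s 81
242 184 [542.  29. 221.] y -50 off 168 s 77
243 186 [533.  25. 239.] y -54 off 188 s 79
tcp y 0.3 off 106.2 s 72.4
```

arm_command:
  rows:
    - [[0,0,8,0,0,0],[0,0,20,0,0,0],[0,0,34,0,0,0],[0,0,48,0,0,0],[0,0,62,0,0,0],[0,0,72,0,0,0],[0,0,75,0,0,0],[0,0,75,0,0,0]]

```text
clock: 11.42
eef_pos: [618.7, 76.3, 106.2]
tool_rot: [2.533, 0.002, 1.542]
force: [-0.6, 1.1, 0.7]
width: 85.6
```

```bash
cat >> h.py <<'E'
def gl(p):
    g=RG.T@(np.array(p)-O);n=np.array([-.5736,0,.8192]);sl=np.array([.8192,0,.5736]);f=np.array([-20,0,40]); return 'y %.1f off %.1f s %.1f'%(g[1],(g-f)@n,(g-f)@sl)
E
python3 - <<'E'
from h import *
adv([0,0,75,0,0,0])
s=sensors.read_state();print(s['clock'],gl(s['eef_pos']),np.degrees(s['tool_rot']),s['force'],s['qpos'])
im=grab('scene','s_j'); crop(im,235,355,130,250,5,'j1.png')
im=grab('top','t_j'); im['pixels']=np.clip(im['pixels'].astype(float)*1.7,0,255).astype(np.uint8); crop(im,190,280,140,215,8,'j2.png')
E
```

```text
cmd [620.98499779  76.66737869 107.42716378] [145.00047003   0.          88.25      ]
11.4167 y -0.1 off 30.3 s 72.1 [1.45123871e+02 8.99026095e-02 8.83603003e+01] [-0.63144094  1.06351419  0.73989604] [ 0.40667939  0.86222622 -1.07048588  2.28584625  1.98254428  0.95786728
 -0.51071941]
```

View pics/j1.png

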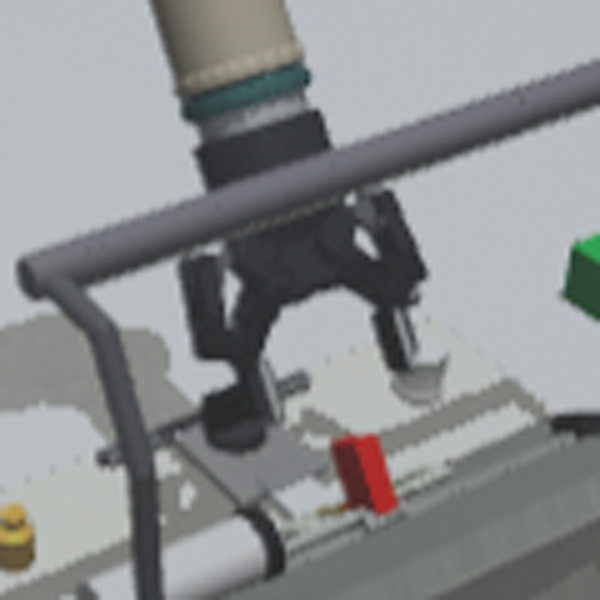

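View pics/j2.png

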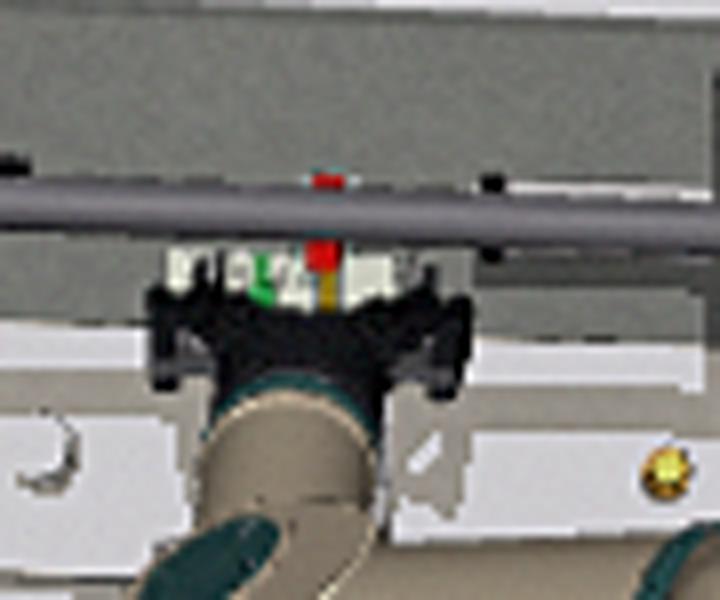

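arm_command:
  rows:
    - [[0,0.5,10,0,0,0],[0,1,20,0,0,0],[0,1.5,30,0,0,0],[0,1.5,40,0,0,0],[0,1.5,47,0,0,0],[0,1.5,47,0,0,0]]

```text
clock: 12.02
eef_pos: [647.2, 74.8, 67.4]
tool_rot: [2.534, 0.002, 1.541]
force: [0.5, -0.0, 0.8]
width: 85.2
```

```bash
python3 - <<'E'
from h import *
adv([0,1.5,47,0,0,0])
s=sensors.read_state();print(s['clock'],gl(s['eef_pos']),np.degrees(s['tool_rot']),s['force'],s['torque'],s['qpos'])
im=grab('scene','s_k'); crop(im,250,350,150,250,6,'k1.png')
E
```

```text
cmd [649.15836313  75.80660453  69.78715112] [145.00047003   0.          88.25      ]
12.0167 y -0.7 off -17.8 s 73.2 [1.45166830e+02 1.09110782e-01 8.82892614e+01] [ 0.4575888  -0.02288617  0.84470895] [ 0.00187183  0.57407431 -0.02702806] [ 0.38920607  0.95955212 -1.02243755  2.22955405  2.06128495  0.97846823
 -0.50490647]
```

View pics/k1.png

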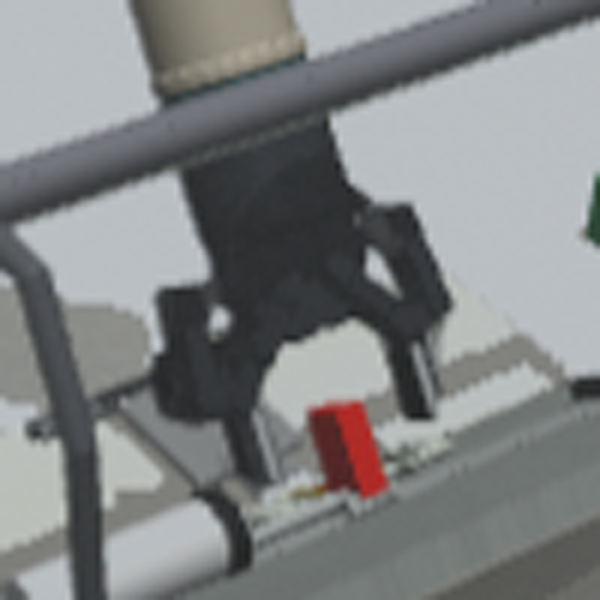

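arm_command:
  rows:
    - [[0,0,0,0,0,0],[0,0,0,0,0,0],[0,0,0,0,0,0],[0,0,0,0,0,0],[0,0,0,0,0,0],[0,0,0,0,0,0],[0,0,0,0,0,0],[0,0,0,0,0,0]]
  claw: -1

```text
clock: 12.73
eef_pos: [646.9, 74.9, 69.7]
tool_rot: [2.531, 0.003, 1.542]
force: [-3.2, -2.0, 5.9]
width: 15.4
```

```bash
python3 - <<'E'
from h import *
s=sensors.read_state();print(s['clock'],gl(s['eef_pos']),np.degrees(s['tool_rot']),s['force'],s['torque'],s['width'])
im=grab('scene','s_l'); crop(im,250,350,150,250,6,'l1.png')
im=grab('top','t_l'); im['pixels']=np.clip(im['pixels'].astype(float)*1.7,0,255).astype(np.uint8); crop(im,205,265,160,210,12,'l2.png')
E
```

```text
12.7333 y -0.6 off -15.8 s 74.3 [145.02600865   0.14856161  88.3525504 ] [-3.20638887 -1.98356488  5.90991286] [-0.09897316  0.53191516 -0.23458281] 15.417524427110521
```

View pics/l1.png

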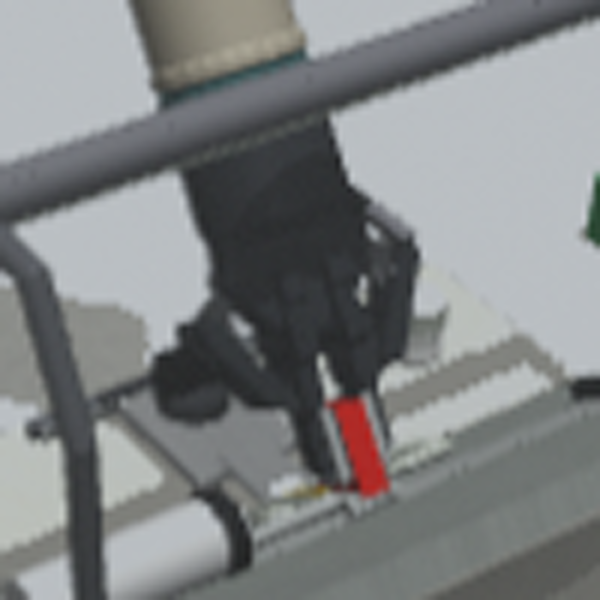

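View pics/l2.png

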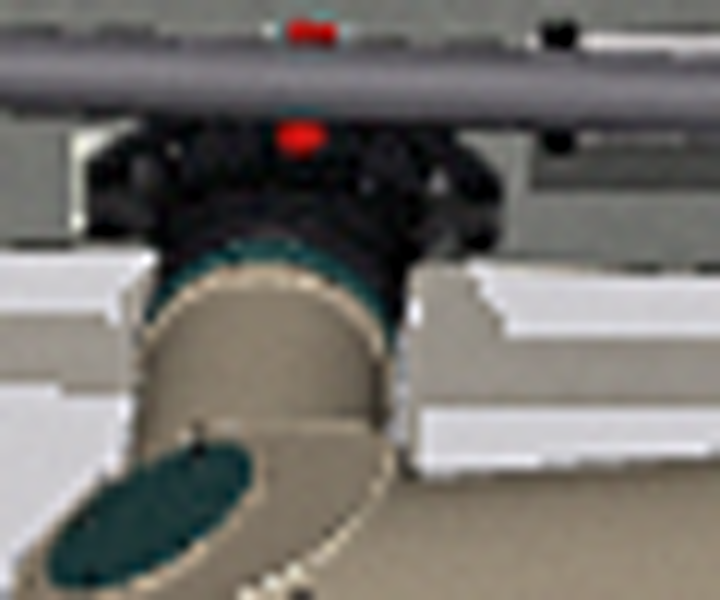

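```bash
cat >> h.py <<'E'
def redtop(t):
    a=t['pixels'].astype(float)[161:165,224:250] if False else t['pixels'].astype(float)
    out=[]
    for v in (162,163):
        r=np.clip(a[v,215:260,0]-np.maximum(a[v,215:260,1],a[v,215:260,2])-5,0,None); out.append(((np.arange(215,260)*r).sum()/max(r.sum(),1),r.sum()))
    return np.round(out,2).tolist()
def redscene(s):
    a=s['pixels'].astype(float); v0,v1,u0,u1=205,242,290,335
    b=a[v0:v1,u0:u1]; r=b[...,0]-np.maximum(b[...,1],b[...,2]); m=(b[...,0]>95)&(r>60); vv,uu=np.mgrid[v0:v1,u0:u1]
    return m.sum(),uu[m].mean(),vv[m].mean()
E
python3 - <<'E'
from h import *
for n in 'gijl': print(n,redtop(load('t_'+n)))
for n in 'gijkl': print(n,redscene(load('s_'+n)))
s=load('s_l');print(proj(s,O+RG@[30,0,114]),proj(s,O+RG@[30,10,114]))
E
```

```text
g [[230.55, 321.0], [230.57, 104.0]]
i [[230.56, 345.0], [230.59, 111.0]]
j [[230.55, 337.0], [230.58, 107.0]]
l [[230.51, 346.0], [230.55, 110.0]]
g (np.int64(80), np.float64(309.4), np.float64(224.025))
i (np.int64(81), np.float64(309.3333333333333), np.float64(223.93827160493828))
j (np.int64(83), np.float64(309.2289156626506), np.float64(223.90361445783134))
k (np.int64(83), np.float64(309.2289156626506), np.float64(223.90361445783134))
l (np.int64(81), np.float64(309.8024691358025), np.float64(224.09876543209876))
(np.float64(308.7456184581555), np.float64(225.20136039958155)) (np.float64(311.5447883996467), np.float64(223.98379349640146))
```

arm_command:
  rows:
    - [[0.5,0,0,0,0,0],[1.5,0,0,0,0,0],[3,0,0,0,0,0],[5,0,0,0,0,0],[7,0,0,0,0,0],[9,0,0,0,0,0],[11,0,0,0,0,0],[13,0,0,0,0,0],[15,0,0,0,0,0],[17,0,0,0,0,0],[19,0,0,0,0,0],[21,0,0,0,0,0],[23,0,0,0,0,0],[25,0,0,0,0,0],[27,0,0,0,0,0],[29,0,0,0,0,0],[30.5,0,0,0,0,0],[31.5,0,0,0,0,0],[32,0,0,0,0,0],[32,0,0,0,0,0]]

```text
clock: 14.5
eef_pos: [647.8, 104.8, 69.7]
tool_rot: [2.531, 0.005, 1.54]
force: [-6.0, -6.0, 8.5]
width: 15.6
```

```bash
python3 - <<'E'
from h import *
adv([32,0,0,0,0,0])
s=sensors.read_state();print(s['clock'],gl(s['eef_pos']),np.degrees(s['tool_rot']),s['force'],s['torque'],s['width'],s['qpos'])
im=grab('scene','s_m'); crop(im,260,350,165,245,8,'m1.png')
im=grab('top','t_m'); print(redtop(im)); im['pixels']=np.clip(im['pixels'].astype(float)*1.7,0,255).astype(np.uint8); crop(im,205,265,150,200,12,'m2.png')
t=load('t_l')
for u in(230.53,222): print(RG.T@(p3(t,u,162.5,z=125)-O))
E
```

```text
cmd [650.13559555 107.79167943  69.78715112] [145.00047003   0.          88.25      ]
14.5 y 29.4 off -15.8 s 74.3 [144.99771665   0.31434672  88.20904779] [-5.95852506 -5.97282932  8.51494615] [-0.64986521  0.48777921 -0.51027928] 15.550932656512403 [ 0.32150152  0.96207326 -1.0283047   2.21135138  2.02579588  1.01439293
 -0.52632364]
[[222.57, 361.0], [0.0, 0.0]]
[ 38.730634    -0.71759906 125.        ]
[ 37.56429342  31.53816743 125.        ]
```

View pics/m1.png

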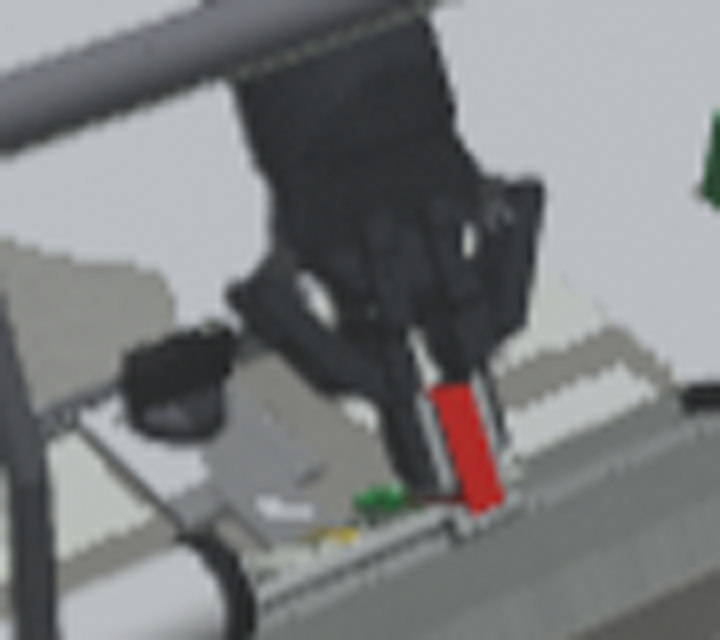

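View pics/m2.png

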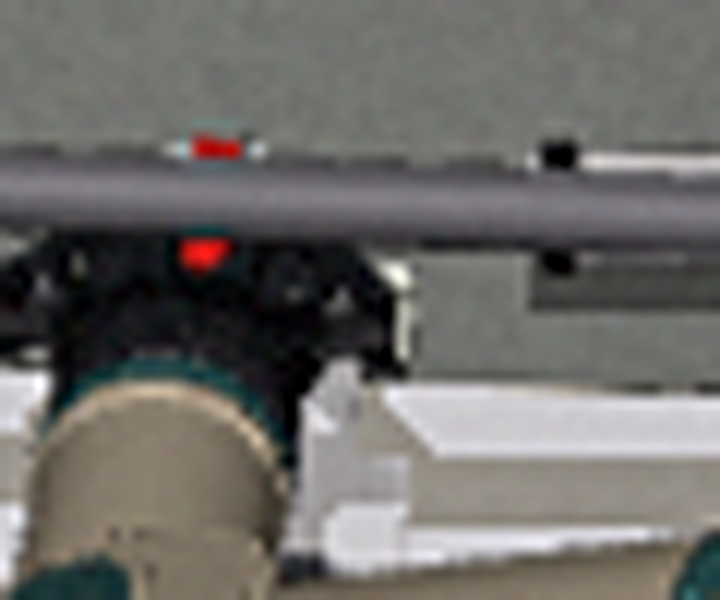

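arm_command:
  rows:
    - [[0.8,0,0,0,0,0],[1.6,0,0,0,0,0],[2.3,0,0,0,0,0],[2.8,0,0,0,0,0],[2.8,0,0,0,0,0],[2.8,0,0,0,0,0]]

```text
clock: 15.1
eef_pos: [647.9, 107.3, 69.7]
tool_rot: [2.531, 0.006, 1.539]
force: [-5.3, -7.3, 9.8]
width: 15.3
```

```bash
python3 - <<'E'
from h import *
adv([2.8,0,0,0,0,0])
s=sensors.read_state();print(s['clock'],gl(s['eef_pos']),np.degrees(s['tool_rot']),s['force'],s['width'])
im=grab('scene','s_n'); crop(im,295,330,215,240,20,'n1.png')
im=grab('top','t_n'); print(redtop(im)); 
a=im['pixels'].astype(float)
for v in(160,161,162,163):
    r=np.clip(a[v,210:240,0]-np.maximum(a[v,210:240,1],a[v,210:240,2])-5,0,None);print(v,(np.arange(210,240)*r).sum()/max(1,r.sum()),r.sum())
E
```

```text
cmd [650.22110339 110.59037349  69.78715112] [145.00047003   0.          88.25      ]
15.1 y 31.9 off -15.8 s 74.4 [144.99314681   0.33090678  88.19163288] [-5.29965032 -7.27896651  9.84935327] 15.263752378347789
[[221.86, 358.0], [0.0, 0.0]]
160 0.0 0.0
161 221.61702127659575 94.0
162 221.85754189944134 358.0
163 0.0 0.0
```

View pics/n1.png

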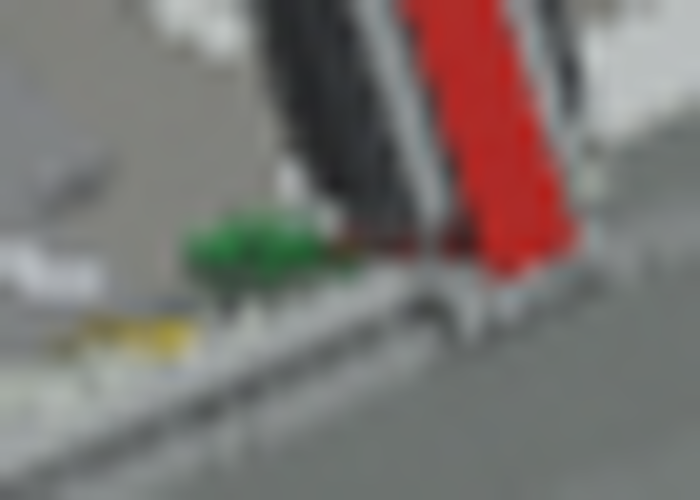

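```bash
python3 - <<'E'
from h import *
im=load('s_n')
for y in(0,29,32.5,36):
    print(y,[tuple(np.round(np.subtract(proj(im,O+RG@np.array([-20+s*.8192-3*.5736,y,40+s*.5736+3*.8192])),(295,215))*20).astype(int)) for s in(10,20,30,40,50,60)])
E
```

```text
0 [(np.int64(61), np.int64(381)), (np.int64(97), np.int64(383)), (np.int64(133), np.int64(385)), (np.int64(169), np.int64(387)), (np.int64(206), np.int64(389)), (np.int64(244), np.int64(392))]
29 [(np.int64(215), np.int64(313)), (np.int64(252), np.int64(314)), (np.int64(289), np.int64(316)), (np.int64(326), np.int64(318)), (np.int64(364), np.int64(319)), (np.int64(402), np.int64(321))]
32.5 [(np.int64(234), np.int64(305)), (np.int64(270), np.int64(306)), (np.int64(307), np.int64(308)), (np.int64(345), np.int64(309)), (np.int64(383), np.int64(311)), (np.int64(421), np.int64(312))]
36 [(np.int64(252), np.int64(296)), (np.int64(289), np.int64(298)), (np.int64(326), np.int64(299)), (np.int64(363), np.int64(301)), (np.int64(401), np.int64(303)), (np.int64(440), np.int64(304))]
```

arm_command:
  rows:
    - [[0,0,0,0,0,0],[0,0,0,0,0,0],[0,0,0,0,0,0],[0,0,0,0,0,0],[0,0,0,0,0,0],[0,0,0,0,0,0],[0,0,0,0,0,0],[0,0,0,0,0,0],[0,0,0,0,0,0],[0,0,0,0,0,0],[0,0,0,0,0,0],[0,0,0,0,0,0],[0,0,0,0,0,0],[0,0,0,0,0,0],[0,0,0,0,0,0],[0,0,0,0,0,0],[0,0,0,0,0,0],[0,0,0,0,0,0]]

```text
clock: 16.7
eef_pos: [647.9, 107.3, 69.7]
tool_rot: [2.531, 0.006, 1.539]
force: [-5.7, -7.5, 8.9]
width: 15.3
```

```bash
python3 - <<'E'
from h import *
s=sensors.read_state();print(s['clock'],gl(s['eef_pos']),s['force'],s['width'])
im=grab('top','t_o'); print(redtop(im))
E
```

```text
16.7 y 31.9 off -15.8 s 74.3 [-5.67541661 -7.48401812  8.94391096] 15.343086102960962
[[221.85, 359.0], [0.0, 0.0]]
```

arm_command:
  rows:
    - [[-0.5,0,0,0,0,0],[-1.5,0,0,0,0,0],[-3,0,0,0,0,0],[-4.5,0,0,0,0,0],[-6,0,0,0,0,0],[-7.5,0,0,0,0,0],[-9,0,0,0,0,0],[-10.5,0,0,0,0,0],[-12,0,0,0,0,0],[-13.5,0,0,0,0,0],[-15,0,0,0,0,0],[-16.5,0,0,0,0,0],[-18,0,0,0,0,0],[-19.5,0,0,0,0,0],[-21,0,0,0,0,0],[-22.5,0,0,0,0,0],[-24,0,0,0,0,0],[-25.5,0,0,0,0,0],[-27,0,0,0,0,0],[-28.2,0,0,0,0,0]]

```text
clock: 18.42
eef_pos: [647.1, 81.1, 69.7]
tool_rot: [2.531, 0.003, 1.542]
force: [-4.5, -2.8, 6.9]
width: 15.0
```

arm_command:
  rows:
    - [[-1,0,0,0,0,0],[-2,0,0,0,0,0],[-3,0,0,0,0,0],[-4,0,0,0,0,0],[-5,0,0,0,0,0],[-5.8,0,0,0,0,0],[-6.6,0,0,0,0,0],[-7.2,0,0,0,0,0],[-7.8,0,0,0,0,0],[-8.4,0,0,0,0,0],[-8.8,0,0,0,0,0],[-8.8,0,0,0,0,0],[-8.8,0,0,0,0,0]]

```text
clock: 19.5
eef_pos: [646.9, 74.5, 69.7]
tool_rot: [2.531, 0.0, 1.544]
force: [-3.4, 3.5, 5.5]
width: 15.1
```

```bash
python3 - <<'E'
from h import *
adv([-37,0,0,0,0,0])
s=sensors.read_state();print(s['clock'],gl(s['eef_pos']),np.degrees(s['tool_rot']),s['force'],s['width'])
im=grab('top','t_p'); print(redtop(im))
E
```

```text
cmd [649.0911784   73.60763063  69.78715112] [145.00047003   0.          88.25      ]
19.5 y -0.9 off -15.8 s 74.3 [1.45036824e+02 1.97019025e-02 8.84870254e+01] [-3.44070783  3.54917543  5.51462034] 15.089464077875185
[[230.55, 335.0], [230.62, 113.0]]
```

arm_command:
  rows:
    - [[0,0,0,0,0,0],[0,0,0,0,0,0],[0,0,0,0,0,0],[0,0,0,0,0,0],[0,0,0,0,0,0],[0,0,-4,0,0,0],[0,0,-14,0,0,0],[0,0,-26,0,0,0],[0,0,-40,0,0,0],[0,0,-54,0,0,0],[0,0,-68,0,0,0],[0,0,-82,0,0,0],[0,0,-96,0,0,0],[0,0,-110,0,0,0],[0,0,-120,0,0,0],[0,0,-120,0,0,0]]
  claw: 1

```text
clock: 20.88
eef_pos: [577.4, 75.9, 170.3]
tool_rot: [2.528, 0.003, 1.545]
force: [-0.0, 0.2, -1.3]
width: 85.5
```

```bash
python3 - <<'E'
from h import *
s=sensors.read_state();print(s['clock'],gl(s['eef_pos']),s['force'],s['width'],s['qpos'])
im=grab('scene','s_q'); crop(im,0,512,0,384,1.5,'q1.png');print(redscene(im))
im=grab('top','t_q'); print(redtop(im)); 
a=im['pixels'].astype(int)
for v in(173,174,175,176,177):print(v,a[v,220:225].tolist(),a[v,228:234].tolist())
im['pixels']=np.clip(im['pixels'].astype(float)*1.7,0,255).astype(np.uint8); crop(im,165,295,130,220,6,'q2.png')
E
```

```text
20.8833 y -1.7 off 106.5 s 75.1 [-0.04623511  0.18889813 -1.26759379] 85.53327207077677 [ 0.45898921  0.67841758 -1.14785306  2.34209077  1.82732784  0.87344722
 -0.47085681]
(np.int64(81), np.float64(309.3333333333333), np.float64(223.93827160493828))
[[230.55, 342.0], [230.58, 111.0]]
173 [[93, 90, 87], [103, 116, 101], [23, 81, 34], [62, 100, 69], [130, 129, 121]] [[75, 42, 38], [96, 16, 18], [104, 18, 6], [109, 14, 0], [66, 48, 45], [122, 127, 120]]
174 [[90, 88, 83], [106, 116, 102], [24, 82, 36], [69, 104, 73], [99, 97, 93]] [[90, 94, 89], [57, 59, 61], [82, 54, 16], [83, 70, 14], [67, 72, 68], [121, 126, 118]]
175 [[98, 94, 89], [79, 101, 80], [16, 68, 28], [13, 55, 21], [62, 64, 58]] [[91, 94, 89], [51, 56, 59], [83, 68, 14], [85, 75, 18], [70, 72, 70], [121, 123, 116]]
176 [[96, 89, 88], [42, 92, 55], [31, 93, 50], [21, 87, 43], [58, 76, 58]] [[124, 127, 119], [76, 79, 80], [84, 70, 17], [82, 70, 14], [67, 69, 67], [122, 125, 117]]
177 [[95, 88, 87], [28, 82, 38], [18, 83, 35], [14, 82, 32], [58, 77, 58]] [[125, 127, 118], [74, 78, 78], [83, 67, 14], [82, 69, 14], [68, 70, 67], [119, 122, 115]]
```

View pics/q1.png

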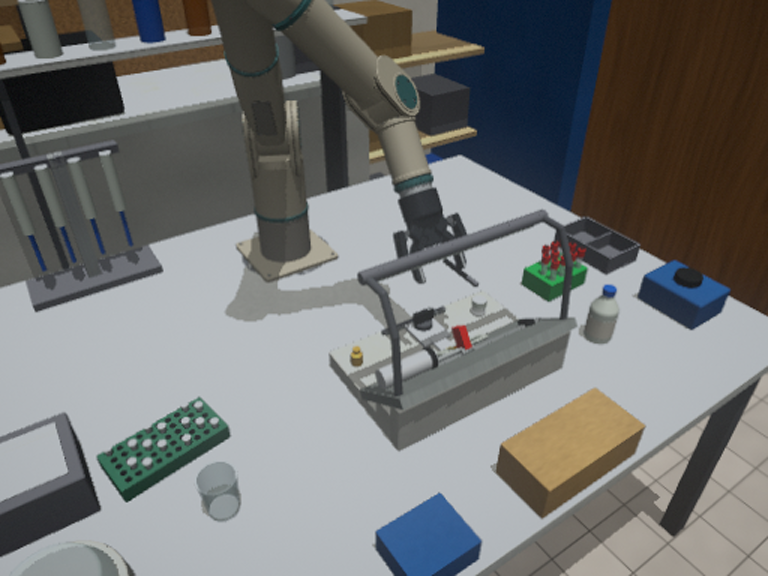

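View pics/q2.png

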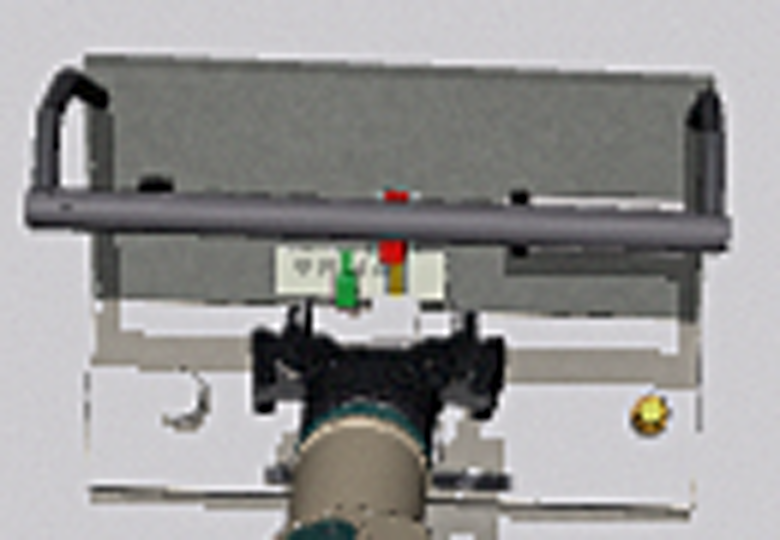

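The views show the slide home with the tab back at u=230.55. The yellow (u=230.5) and green (u=222.2) stripes and the bystanders haven't moved, and the gripper is open and clear. I'm handing the job in.

```bash
python3 - <<'E'
from cell import order
print(order.finish_job())
E
```

```text
the job is handed in; nothing more can be done
None
```

The gauge is zeroed, the pull to the lot clip was held and eased back home, and the job is handed in at about 21 s of the 64 s allowed.

- **Zeroing:** I turned the knob about 69° counter-clockwise, so its bar now lies along the gauge's y. In the top view the yellow line and the tab's centre agree to about 0.5 mm. The knob bar's direction, measured less precisely from the depth images, read up to about 1° short of zero, which is roughly 0.4 mm on the scale.
- **Pull:** I measured the clip's stripe 32.5 mm from the zero line and pulled the slide about 32.6 mm (arm reading and top view agree). I held it there for over 1.6 s without drift.
- **Return:** I eased the slide back over about 2.8 s until it pressed lightly on its home stop, then released it. The tab is back at its starting pixel (230.55).
- **Last check:** The gripper is open and clear, the wrist force is near zero, and the stripes and bystanders look unmoved.

**What disagreed or could not be checked:**
- The fingertips actually sit about 36 mm behind the reported TCP, seen in both cameras. I corrected both grasps for this.
- During the tilting move the arm came close to the limits of joints 3 and 4 and stopped short of the commanded pose. I re-planned from the measured pose.
- The pointer tip is hidden from the top camera and seen only edge-on in the other. Its place on the stripe therefore rests on the measured distances.

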